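# Fill the jam-jar carrier

## Robot

A 6-joint arm with a two-finger parallel gripper is mounted at the origin on the work surface. World frame = base frame: x ahead of the robot, y to its left, z up, the work surface at z = 0. Lengths are in mm, angles in rad, forces in N, time in s.
With the tool pointing down it reaches from about 350 to 775 mm from the base axis. Payload 7.3 kg.
Tool frame: the origin (TCP) lies between the finger pads; the fingertips stand tcp_to_tips ahead of it and the grasp point (between the pads) lies 5 mm behind it (tcp_to_tips is the distance from the TCP to the fingertips, in mm); z points along the fingers, x is the direction in which the jaws open and shut, and the axes are right-handed (so a half turn about z gives the same grasp; the last joint's range is limited). The gripper opens to 92 mm and grips with 3 to 60 N. Pads are 19 mm wide; open, the fingers measure 130 mm over their backs; the gripper's body (75 mm by 190 mm) begins 47 mm behind the grasp point.
Start: joints at [1.19, 0.342, 1.524, -0, 1.275, -0.146], TCP at [122.124, 510.617, 240.741] pointing down, gripper open.
Joint ranges: [-2.53, 2.53], [-0.77, 2.02], [0.04, 2.7], [-1, 4.14], [0.28, 2.66], [-3.11, 3.11]. Speed limits (rad/s): [2.57, 2.57, 3.14, 3.14, 3.14, 3.14].

## Interface

Orientations are given as [roll, pitch, yaw] about the fixed x, y, z axes, in that order (R = Rz(yaw) Ry(pitch) Rx(roll)).
In Python, from plant import * gives the robot as it stands.
- The arm moves only by the tool drive_tool, never from a script. Its argument "deltas" is a list of rows, each an object of numbers: "hand": the gripper's target within -1 to 1 (shut at 1, half-way at 0, fully open at -1); "tx", "ty", "tz": the shift along the tool's x, y, z each as a share of 4 cm, from -1 to 1; "wx", "wy", "wz": the turn, a rotation vector about the tool's x, y, z each as a share of 5 degrees, from -1 to 1. In form: [{"hand": .., "tx": .., "ty": .., "tz": .., "wx": .., "wy": .., "wz": ..}, ...]. A call has 1 to 20 rows; each row shifts and turns the commanded pose from where the row before left it, along the tool's axes as they then stand; what a row does not reach is not made up. A row lasts 1/12 s, in which the tool goes at most 41.7 mm and 7.16 degrees, less where a joint would pass 70% of its speed; a pose out of reach is approached as far as the arm can. A call with a number of a shift or a turn outside -1 to 1 is refused whole. A call with a gripper value outside its range is refused whole. The fingers move at their own pace and stop on an object; the grip force is fixed at half the most. Time passes only in rows, so rows that do not move let the fingers close. It gives the time, the measured TCP pose, the force and the opening at its end, in the units of the state.
- get_obs(): the state, without advancing time (a new reading comes with each control period).
- capture(name): name is "side" or "top"; returns the picture (480x640x3 uint8, red, green, blue); there is no depth.
- camera_model(name): a dict with "fx", "fy", "cx", "cy" (pixels), "rvec" (rotation vector, rad) and "tvec" (3), from world to camera coordinates, as OpenCV has them. Camera axes: x right, y down, z forward; pixel columns grow to the right and rows downward; lengths in mm; the calibration is good to about 2 mm. A picture is of the moment at which its call begins. camera_model takes no time and is no camera call.
- close_job(): hands the job in, once; it reports no verdict.
The state is a dict: "time": time; "joint_positions": joint angles; "dq": joint speeds; "tau": joint torques, N m; "tool_pos": TCP position; "tcp_rot": TCP orientation; "contact_force": force on the tool from outside, world axes, zero at the start; "moment": the same for the moment, N m; "grip_width": finger opening in mm.
Only numpy, scipy, OpenCV 4.12 (cv2) and the standard library are available. Lean on these libraries where they do the work, as an engineer would, in place of code of your own. Each camera call takes 0.05 s, during which the arm holds its last target.

## Task

Tip the lid of the jar carrier up by its lug, with its back edge still resting on the carrier, then lift it off and set it down flat and right way up on the worktop. Stand the two loose jam jars, the upright one and the one lying on its side, in the two free pockets of the carrier, fully home and let down gently, not dropped. Leave the two jars already in the carrier, the shaker, the funnel and the bowl where they are.

Things in the scene. Friction and masses are not known exactly. Their poses are not given: they have to be found in the camera images.
- carrier: Jar carrier base, fixed: white plastic block 150 x 150 x 45 mm tall. Four 55 mm square pockets at x, y = +-34 mm, sides along its x and y, 41 mm deep (floor 4 mm above the worktop), 3 mm chamfer at the mouth. Origin: centre of the underside; z up; x roughly away from the robot. The two -y pockets already hold jars, the two +y pockets are free.
- lid: Loose red lid, 161 mm square over its skirt, 38 mm tall to the roof, about 0.2 kg. Starts on the carrier: its seat, 6 mm above its lower edge, rests on the carrier's rim; the skirt goes round the rim with 2.5 mm play. Nothing else holds it. Origin: centre of the lower edge plane (39 mm above the worktop when seated); z up; axes as the carrier's. The lug is on its -x edge.
- lid_lug (a point): Middle of the lid's lifting lug: an upright rib 10 mm thick (along the lid's x), 56 mm wide (along its y), rising 28 mm above the roof, on the lid's -x edge. This point is 14 mm above the roof, 52 mm above the lower edge, 72.5 mm from the lid's centre. Grip it across its 10 mm thickness from above.
- lid_back (a point): Middle of the lid's back edge, opposite the lug (+x, 75.5 mm from its centre), 6 mm above its lower edge, at rim height. The lid pivots about the line along its y through this point when the lug is raised.
- pocket_1 (a point): Centre of the floor of the free pocket at -x, +y of the carrier (4 mm above the worktop). Pocket as described under the carrier.
- pocket_2 (a point): Centre of the floor of the free pocket at +x, +y of the carrier (4 mm above the worktop).
- jar_a: Full jam jar standing on the worktop: square glass body 50 x 50 x 50 mm, round gold cap 49 mm across from 55 to 66 mm above the base; about 0.19 kg. Origin: centre of its base; z to the cap; x, y square to its sides. In a pocket it has 2.5 mm play a side and stands 25 mm proud, 18 mm from the next jar: lower it held by the cap from above, fingers along a diagonal of the carrier.
- jar_b: An identical jar lying on one flat side on the worktop, its cap roughly to the robot's left. Origin: centre of its base, 25 mm above the worktop as it lies; z from base to cap, level at the start.
- old_1: Identical jar already standing in the carrier pocket at -x, -y. Same frame as jar_a. Leave it.
- old_2: Identical jar already standing in the carrier pocket at +x, -y. Same frame as jar_a. Leave it.
- shaker: Salt shaker, glass with a domed steel top, 46 mm across, 78 mm tall, standing. Origin: centre of its base. Leave it.
- funnel: Steel funnel standing mouth down, 100 mm across at the foot, 105 mm tall. Origin: centre of its foot. Leave it.
- bowl: Small blue ceramic bowl, 90 mm across, 45 mm tall. Origin: centre of its foot. Leave it.
There are look-alikes about, which are no part of the job. What is shaped like the jar_a but blue is not meant.

How it is judged (in metres and radians):
On the way:
1. the lid is tipped up at the lug by 7 degrees or more, its back edge still resting on the carrier (raised less than 10 mm) (angle between lid's own z axis and vertical above 0.12 rad and z of lid_back in the frame of carrier below 0.055 m and x of lid_back in the frame of carrier above 0.055 m and z of lid_lug in the frame of carrier above 0.1 m), for 0.1 s.
At the end, for the whole second after the job is handed in: Lid flat, right way up on the worktop (within 6 mm, 0.06 rad). Both loose jars upright (0.06 rad), at rest on the floors of the free pockets, one each, within 7 mm of the pocket centre. Old jars still on their pocket floors; shaker, funnel, bowl standing within 30 mm of their start (height (world z) of lid below 0.006 m and angle between each of lid, jar_a, jar_b, old_1, old_2's own z axis and vertical below 0.06 rad and linear speed of each of lid, jar_a, jar_b below 0.02 m/s and (distance between jar_a and pocket_1 below 0.007 m or distance between jar_a and pocket_2 below 0.007 m) and (distance between jar_b and pocket_1 below 0.007 m or distance between jar_b and pocket_2 below 0.007 m) and z of each of old_1, old_2 in the frame of carrier below 0.008 m and distance of each of shaker, funnel, bowl from where it was at the start of the episode below 0.03 m and angle between each of shaker, funnel, bowl's own z axis and vertical below 0.1 rad); the robot touches nothing.
It fails at once if a jar dropped into its pocket (faster than 0.6 m/s inside it: a fall of about 18 mm or more) ((z of jar_a in the frame of carrier below 0.04 m and (horizontal distance between jar_a and pocket_1 below 0.012 m or horizontal distance between jar_a and pocket_2 below 0.012 m) and linear speed of jar_a above 0.6 m/s) or (z of jar_b in the frame of carrier below 0.04 m and (horizontal distance between jar_b and pocket_1 below 0.012 m or horizontal distance between jar_b and pocket_2 below 0.012 m) and linear speed of jar_b above 0.6 m/s)).
It fails at once if the lid dropped or flung on the worktop (faster than 0.6 m/s within 30 mm of it) (height (world z) of lid below 0.03 m and linear speed of lid above 0.6 m/s).
It fails at once if a jar already in the carrier shifted by more than 15 mm (distance of any of old_1, old_2 from where it was at the start of the episode above 0.015 m).
It fails at once if the shaker, the funnel or the bowl pushed more than 30 mm away (distance of any of shaker, funnel, bowl from where it was at the start of the episode above 0.03 m).
It also fails if it takes over 72 s, if anything falls off the work surface, if the arm or the gripper's body presses on something with over 40 N, if the wrist force passes 120 N, or if a joint passes its speed limit or range.

## Working session

There is one attempt and no reset: what is moved stays moved. The work goes in short steps, Python scripts to look and compute and a tool call to move; the robot and the scene stay as the last step left them, time stands still between calls to the robot, and variables do not carry over. Pictures are saved under pics/ and viewed, and the job is handed in when it is done.

Besides the shell and the picture viewer there is one more tool, called after "Call:" as name(argument=value, ...), one argument or row to a line, values as JSON. drive_tool: Moves the arm, as the interface text tells. Its arguments: {"type":"object","properties":{"deltas":{"type":"array","items":{"type":"object","properties":{"hand":{"type":"number"},"tx":{"type":"number"},"ty":{"type":"number"},"tz":{"type":"number"},"wx":{"type":"number"},"wy":{"type":"number"},"wz":{"type":"number"}}}}},"required":["deltas"]}

```bash
ls; mkdir -p pics; python3 - <<'E'
from plant import *
import cv2
print(get_obs())
for n in("side","top"):
    print(n,camera_model(n)); cv2.imwrite(f"pics/{n}0.png",capture(n)[:,:,::-1])
E
```

```text
pics
{'time': 0.0, 'joint_positions': array([ 1.18998992e+00,  3.42703444e-01,  1.52501862e+00,  3.65621342e-05,
        1.27540480e+00, -1.46015208e-01]), 'dq': array([-0.00018951,  0.00047131, -0.00020598, -0.00085387,  0.00098992,
       -0.00204773]), 'tau': array([ 1.42017914e-03, -4.31245959e+01, -2.44210839e+01,  7.17996550e-02,
        5.60716668e-02, -1.13749738e-04]), 'tool_pos': array([121.96604475, 510.23774177, 240.05439979]), 'tcp_rot': array([-3.14133484e+00,  1.51279309e-03,  1.33599465e+00]), 'contact_force': array([ 0.65081524, -0.44882787, -0.0878354 ]), 'moment': array([-0.0143992 , -0.08094399, -0.01340592]), 'grip_width': 91.58256620876729}
side {'fx': 561.5613747282586, 'fy': 561.5613747282586, 'cx': 316.2432985635745, 'cy': 242.67255137737567, 'rvec': array([ 2.17503813, -0.8120604 ,  0.36535941]), 'tvec': array([-441.81198333,  299.47077443,  940.2664447 ])}
top {'fx': 451.8941936929958, 'fy': 451.8941936929958, 'cx': 315.00900673100244, 'cy': 233.07354103817661, 'rvec': array([ 2.16063873, -2.15034397,  0.12224601]), 'tvec': array([ 13.27773245, 597.17238678, 817.88436954])}
```

View pics/side0.png

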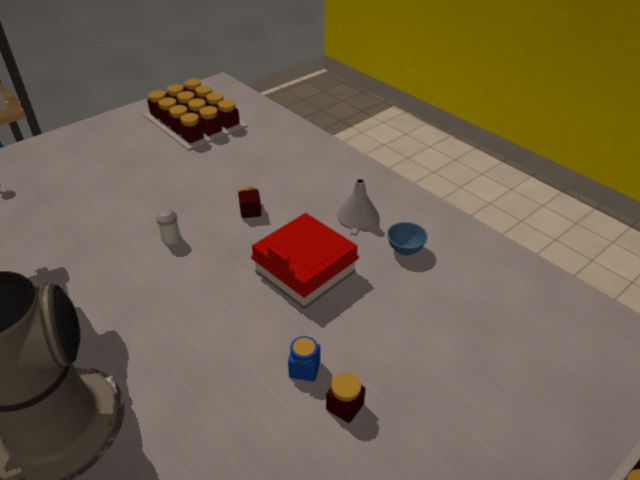

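View pics/top0.png

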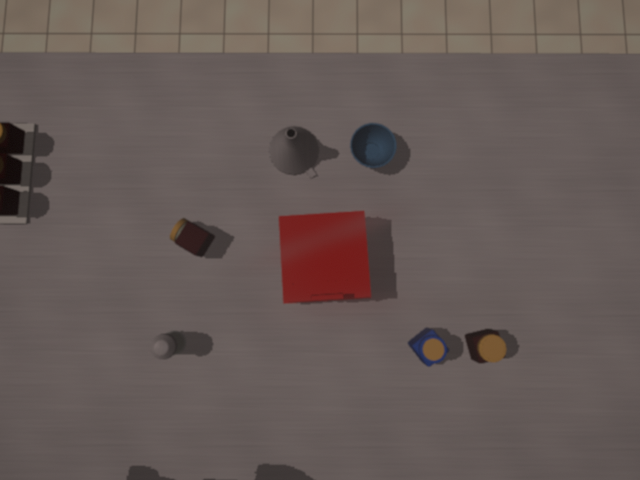

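The side view shows the lid at about (305,255), the blue look-alike at (304,358), the upright dark jar at (346,395) and the lying jar at (249,202). In the top view these are at (325,257), (432,348), (490,348) and (193,237). The blue one is out, so jar_a is the dark jar with the gold cap. I'll confirm in enlarged crops.

```bash
python3 - <<'E'
import cv2,numpy as np
t=cv2.imread('pics/top0.png');s=cv2.imread('pics/side0.png')
def c(im,x,y,w,h,k): 
    r=cv2.resize(im[y:y+h,x:x+w],None,fx=k,fy=k,interpolation=cv2.INTER_CUBIC)
    return cv2.convertScaleAbs(r,alpha=1.6)
a=np.hstack([c(t,400,310,130,80,4)]) ; cv2.imwrite('pics/c1.png',a)
cv2.imwrite('pics/c2.png',np.hstack([c(t,160,205,65,60,6),c(s,225,175,50,60,6)]))
cv2.imwrite('pics/c3.png',c(t,270,200,110,110,5))
cv2.imwrite('pics/c4.png',c(s,235,205,135,105,5))
E
```

```text
(no output)
```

View pics/c1.png

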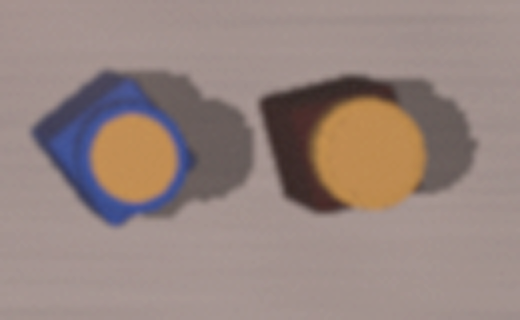

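View pics/c2.png

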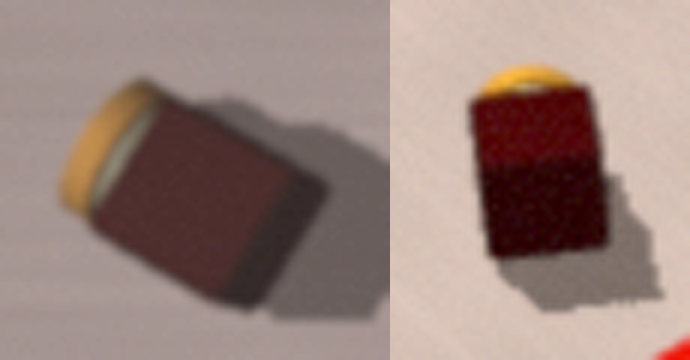

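View pics/c3.png

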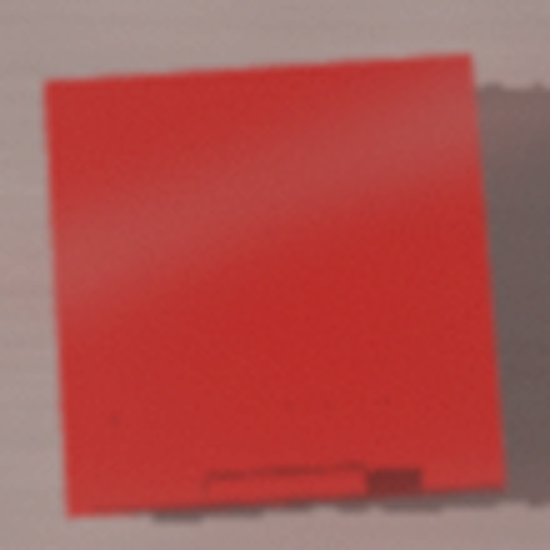

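View pics/c4.png

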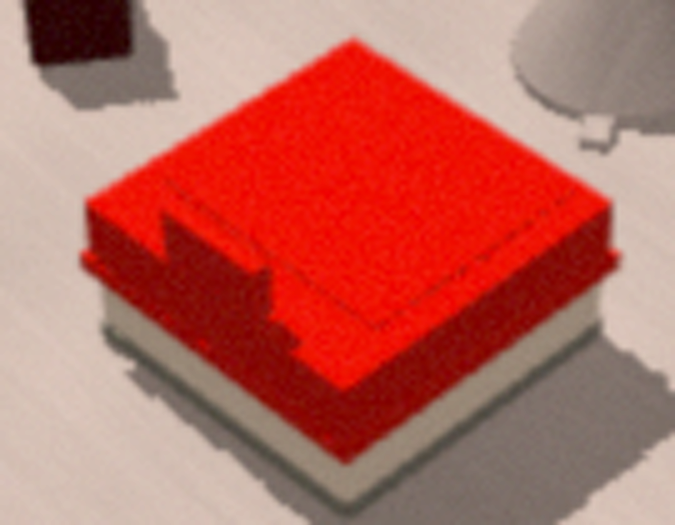

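The crops confirm it: jar_a is the dark jar with its cap at about (492.5,348.3) in the top view. Next I'll back-project the points.

```bash
cat > h.py <<'E'
import numpy as np,cv2
from scipy.spatial.transform import Rotation as R
from plant import *
def bp(n,px,z):
    c=camera_model(n);K=np.array([[c['fx'],0,c['cx']],[0,c['fy'],c['cy']],[0,0,1]])
    M=cv2.Rodrigues(np.array(c['rvec']))[0];C=-M.T@c['tvec']
    px=np.atleast_2d(px).astype(float)
    d=(M.T@np.linalg.inv(K)@np.c_[px,np.ones(len(px))].T).T
    return C+d*((z-C[2])/d[:,2])[:,None]
def pj(n,P):
    c=camera_model(n);K=np.array([[c['fx'],0,c['cx']],[0,c['fy'],c['cy']],[0,0,1]])
    return cv2.projectPoints(np.atleast_2d(P).astype(float),np.array(c['rvec']),np.array(c['tvec']),K,None)[0][:,0]
def snap(n,name,box=None,k=1,a=1.6):
    im=capture(n)[:,:,::-1]
    if box: x,y,w,h=box; im=im[y:y+h,x:x+w]
    im=cv2.convertScaleAbs(cv2.resize(im,None,fx=k,fy=k,interpolation=cv2.INTER_CUBIC),alpha=a)
    cv2.imwrite(f'pics/{name}.png',im)
def off(p,o,k): return (np.array(p,float)+.5)/k-.5+np.array(o)
E
python3 - <<'E'
from h import *
np.set_printoptions(precision=1,suppress=True)
for n in('top','side'):
    c=camera_model(n);M=cv2.Rodrigues(c['rvec'])[0];print(n,-M.T@c['tvec'])
def sq(p):
    e=np.diff(np.vstack([p,p[:1]]),axis=0)[:,:2];print('lens',np.linalg.norm(e,axis=1),'ang',np.degrees(np.arctan2(e[:,1],e[:,0])),'c',p.mean(0))
t=off([(46,82),(472,55),(505,488),(68,518)],(270,200),5)
sq(bp('top',t,77))
s=off([(87,203),(353,38),(612,205),(345,390)],(235,205),5)
p=bp('side',s,77);sq(p)
print('carrier foot side',bp('side',off([(105,330),(347,510),(603,325)],(235,205),5),0))
print('lug top pts side',bp('side',off([(165,213),(270,270)],(235,205),5),105))
print('jar a cap top',bp('top',off((370,153),(400,310),4),66))
print('jar a cap side',bp('side',(347,381),66))
print('jar a base top', bp('top',off([(265,100),(285,195),(322,212)],(400,310),4),[0]))
tb=off([(155,95),(275,170),(215,290),(95,218)],(160,205),6)
sq(bp('top',tb,50)); print(bp('top',tb,50))
print('base floor',bp('top',off([(327,187),(250,307)],(160,205),6),0))
sb=off([(470-390,98),(588-390,88),(597-390,158),(482-390,165)],(225,175),6)
sq(bp('side',sb,50));print(bp('side',sb,50))
print('base floor',bp('side',off([(490-390,257),(608-390,245)],(225,175),6),0))
print('shaker',bp('top',(164,347),75),bp('side',(170,242),0))
E
```

```text
top [494.1   9.4 884. ]
side [   2.3 -672.7  846.4]
lens [154.4 155.4 154.8 156.2] ang [ -86.1 -176.1   94.2    3.7] c [550.5  -0.7  77. ]
lens [153.7 154.9 151.7 152.7] ang [   4.4  -86.6 -176.4   94.2] c [549.5  -3.7  77. ]
carrier foot side [[471.7  69.2   0. ]
 [483.7 -78.9   0. ]
 [636.  -69.4   0. ]]
lug top pts side [[470.7  15.1 105. ]
 [481.3 -37.8 105. ]]
jar a cap top [[ 390.8 -297.6   66. ]]
jar a cap side [[ 394.4 -296.7   66. ]]
jar a base top [[ 407.  -273.3    0. ]
 [ 362.7 -281.3    0. ]
 [ 355.  -298.5    0. ]]
lens [44.8 41.2 44.1 42.2] ang [-121.4  155.2   59.8  -23.9] c [587.5 247.9  50. ]
[[618.2 258.4  50. ]
 [594.8 220.2  50. ]
 [557.4 237.4  50. ]
 [579.6 275.5  50. ]]
base floor [[595.3 215.5   0. ]
 [555.7 239.4   0. ]]
lens [47.  46.8 44.6 45. ] ang [ -32.7 -122.2  144.8   61. ] c [582.1 241.3  50. ]
[[574.  273.7  50. ]
 [613.6 248.3  50. ]
 [588.7 208.7  50. ]
 [552.2 234.4  50. ]]
base floor [[554.1 239.5  -0. ]
 [594.4 214.7   0. ]]
shaker [[389.9 279.7  75. ]] [[379.6 272.7  -0. ]]
```

```bash
python3 - <<'E'
import plant
print([ (k,getattr(plant,k)) for k in dir(plant) if not k.startswith('__')])
import cv2,numpy as np
s=cv2.imread('pics/side0.png')
cv2.imwrite('pics/c5.png',cv2.convertScaleAbs(cv2.resize(s[365:425,315:375],None,fx=9,fy=9,interpolation=cv2.INTER_CUBIC),alpha=2.2))
E
```

```text
[('Unreachable', <class 'plant.Unreachable'>), ('camera_model', <function make.<locals>.<lambda> at 0x7f7a50548720>), ('capture', <function make.<locals>.drawn_camera at 0x7f7a50548180>), ('close_job', <function connect.<locals>.done at 0x7f7a504bb7e0>), ('get_obs', <function make.<locals>.<lambda> at 0x7f7a50548680>), ('tcp_to_tips', 14.0)]
```

View pics/c5.png

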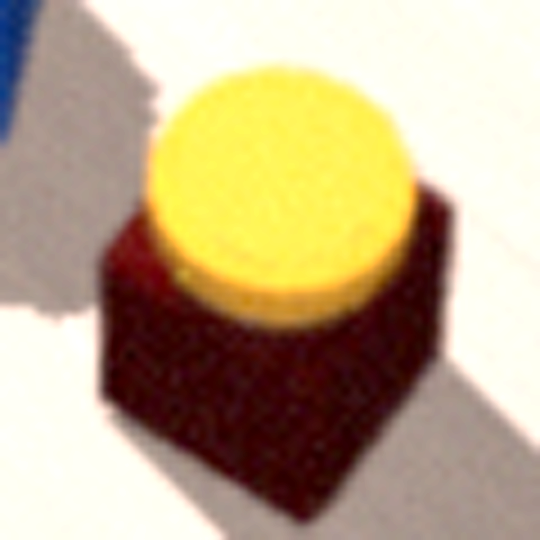

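Call:
drive_tool(
  deltas=[
    {"wz":1},
    {"wz":1},
    {"wz":1},
    {"wz":1},
    {"wz":1},
    {"wz":1},
    {"wz":1},
    {"wz":1},
    {"wz":1},
    {"wz":1},
    {"wz":1},
    {"wz":1},
    {"wz":1},
    {"wz":1},
    {"wz":0.53},
    {},
  ],
)

```text
invalid input
```

The call was refused, so each row probably needs every key. I'll send full rows.

Call:
drive_tool(
  deltas=[
    {"hand":-1,"tx":0,"ty":0,"tz":0,"wx":0,"wy":0,"wz":1},
    {"hand":-1,"tx":0,"ty":0,"tz":0,"wx":0,"wy":0,"wz":1},
    {"hand":-1,"tx":0,"ty":0,"tz":0,"wx":0,"wy":0,"wz":1},
    {"hand":-1,"tx":0,"ty":0,"tz":0,"wx":0,"wy":0,"wz":1},
    {"hand":-1,"tx":0,"ty":0,"tz":0,"wx":0,"wy":0,"wz":1},
    {"hand":-1,"tx":0,"ty":0,"tz":0,"wx":0,"wy":0,"wz":1},
    {"hand":-1,"tx":0,"ty":0,"tz":0,"wx":0,"wy":0,"wz":1},
    {"hand":-1,"tx":0,"ty":0,"tz":0,"wx":0,"wy":0,"wz":1},
    {"hand":-1,"tx":0,"ty":0,"tz":0,"wx":0,"wy":0,"wz":1},
    {"hand":-1,"tx":0,"ty":0,"tz":0,"wx":0,"wy":0,"wz":1},
    {"hand":-1,"tx":0,"ty":0,"tz":0,"wx":0,"wy":0,"wz":1},
    {"hand":-1,"tx":0,"ty":0,"tz":0,"wx":0,"wy":0,"wz":1},
    {"hand":-1,"tx":0,"ty":0,"tz":0,"wx":0,"wy":0,"wz":1},
    {"hand":-1,"tx":0,"ty":0,"tz":0,"wx":0,"wy":0,"wz":1},
    {"hand":-1,"tx":0,"ty":0,"tz":0,"wx":0,"wy":0,"wz":0.53},
  ],
)

```text
time: 1.35
tool_pos: [122.0, 510.4, 240.3]
tcp_rot: [3.141, 0.0, 0.064]
contact_force: [0.3, -1.0, -1.0]
grip_width: 91.8
```

```bash
cat >> h.py <<'E'
def go(p,e):
    "remaining tool-frame shift (units 40mm) and turn (units 5deg) to pose"
    o=get_obs();A=R.from_euler('xyz',o['tcp_rot']);B=R.from_euler('xyz',e)
    np.set_printoptions(precision=2,suppress=True)
    print('t',round(float(o['time']),2),'pos',o['tool_pos'],'rpy',o['tcp_rot'],'q',o['joint_positions'],'grip',round(o['grip_width'],1),'F',o['contact_force'])
    print('shift units',A.inv().apply(np.array(p)-o['tool_pos'])/40,'turn units',np.degrees((A.inv()*B).as_rotvec())/5)
E
python3 - <<'E'
from h import *
P=bp('side',off([(103,398),(305,523),(437,352)],(315,365),9),0);print(P)
e=np.diff(P,axis=0)[:,:2];print(np.linalg.norm(e,axis=1),np.degrees(np.arctan2(e[:,1],e[:,0])),(P[0]+P[2])/2)
go([477.5,-7,160],[np.pi,0,.068])
E
```

```text
[[ 362.06858569 -282.24380067    0.        ]
 [ 372.92488436 -326.44358579    0.        ]
 [ 416.86243786 -316.63090348    0.        ]]
[45.51351695 45.01996604] [-76.20025654  12.58941237] [ 389.46551178 -299.43735207    0.        ]
t 1.35 pos [122.02 510.39 240.3 ] rpy [3.14 0.   0.06] q [ 1.19  0.34  1.52 -0.    1.28  1.13] grip 91.8 F [ 0.33 -1.   -1.01]
shift units [ 8.05 13.47  2.02] turn units [ 0.01  0.   -0.05]
```

Call:
drive_tool(
  deltas=[
    {"hand":-1,"tx":0.5,"ty":0.84,"tz":0.12,"wx":0,"wy":0,"wz":0},
    {"hand":-1,"tx":0.5,"ty":0.84,"tz":0.12,"wx":0,"wy":0,"wz":0},
    {"hand":-1,"tx":0.5,"ty":0.84,"tz":0.12,"wx":0,"wy":0,"wz":0},
    {"hand":-1,"tx":0.5,"ty":0.84,"tz":0.12,"wx":0,"wy":0,"wz":0},
    {"hand":-1,"tx":0.5,"ty":0.84,"tz":0.12,"wx":0,"wy":0,"wz":0},
    {"hand":-1,"tx":0.5,"ty":0.84,"tz":0.12,"wx":0,"wy":0,"wz":0},
    {"hand":-1,"tx":0.5,"ty":0.84,"tz":0.12,"wx":0,"wy":0,"wz":0},
    {"hand":-1,"tx":0.5,"ty":0.84,"tz":0.12,"wx":0,"wy":0,"wz":0},
    {"hand":-1,"tx":0.5,"ty":0.84,"tz":0.12,"wx":0,"wy":0,"wz":0},
    {"hand":-1,"tx":0.5,"ty":0.84,"tz":0.12,"wx":0,"wy":0,"wz":0},
    {"hand":-1,"tx":0.5,"ty":0.84,"tz":0.12,"wx":0,"wy":0,"wz":0},
    {"hand":-1,"tx":0.5,"ty":0.84,"tz":0.12,"wx":0,"wy":0,"wz":0},
    {"hand":-1,"tx":0.5,"ty":0.84,"tz":0.12,"wx":0,"wy":0,"wz":0},
    {"hand":-1,"tx":0.5,"ty":0.84,"tz":0.12,"wx":0,"wy":0,"wz":0},
    {"hand":-1,"tx":0.5,"ty":0.84,"tz":0.12,"wx":0,"wy":0,"wz":0},
    {"hand":-1,"tx":0.5,"ty":0.84,"tz":0.12,"wx":0,"wy":0,"wz":0},
    {"hand":-1,"tx":0,"ty":0,"tz":0,"wx":0,"wy":0,"wz":0},
  ],
)

```text
time: 2.77
tool_pos: [481.1, -9.1, 162.9]
tcp_rot: [3.14, -0.002, 0.063]
contact_force: [-0.5, -0.4, -0.7]
grip_width: 91.8
```

```bash
python3 - <<'E'
from h import *
go([478,-7,97],[np.pi,0,.068])
snap('side','s1',(200,120,200,180),4)
E
```

```text
t 2.77 pos [481.13  -9.15 162.93] rpy [ 3.14 -0.    0.06] q [-0.18  0.34  1.76 -0.    1.04 -0.24] grip 91.8 F [-0.46 -0.38 -0.66]
shift units [-0.08 -0.06  1.65] turn units [ 0.02 -0.02 -0.05]
```

View pics/s1.png

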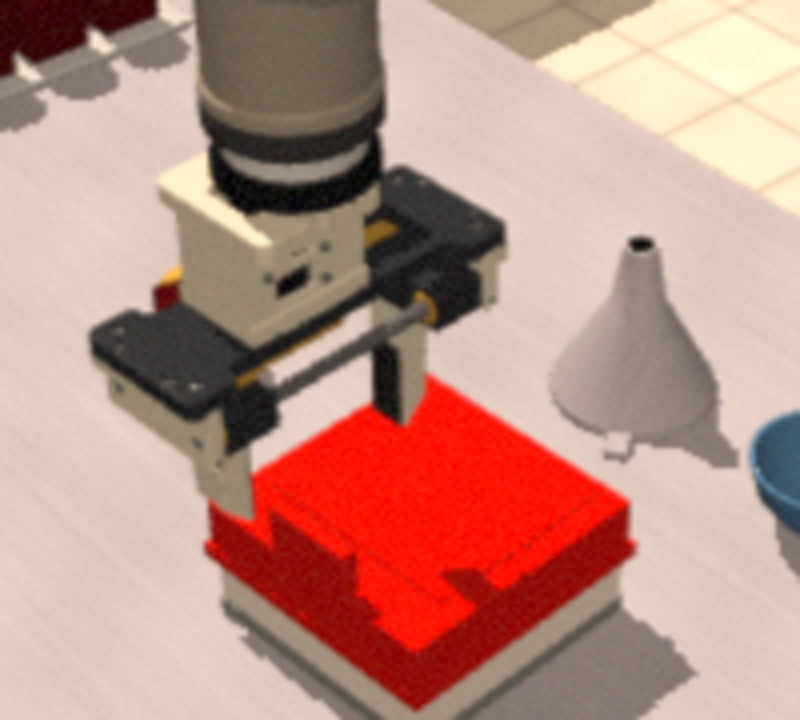

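Call:
drive_tool(
  deltas=[
    {"hand":-1,"tx":-0.04,"ty":-0.03,"tz":0.5,"wx":0,"wy":0,"wz":-0.05},
    {"hand":-1,"tx":-0.04,"ty":-0.03,"tz":0.5,"wx":0,"wy":0,"wz":0},
    {"hand":-1,"tx":0,"ty":0,"tz":0.4,"wx":0,"wy":0,"wz":0},
    {"hand":-1,"tx":0,"ty":0,"tz":0.28,"wx":0,"wy":0,"wz":0},
    {"hand":1,"tx":0,"ty":0,"tz":0,"wx":0,"wy":0,"wz":0},
    {"hand":1,"tx":0,"ty":0,"tz":0,"wx":0,"wy":0,"wz":0},
    {"hand":1,"tx":0,"ty":0,"tz":0,"wx":0,"wy":0,"wz":0},
    {"hand":1,"tx":0,"ty":0,"tz":0,"wx":0,"wy":0,"wz":0},
    {"hand":1,"tx":0,"ty":0,"tz":0,"wx":0,"wy":0,"wz":0},
    {"hand":1,"tx":0,"ty":0,"tz":0,"wx":0,"wy":0,"wz":0},
    {"hand":1,"tx":0,"ty":0,"tz":0,"wx":0,"wy":0,"wz":0},
    {"hand":1,"tx":0,"ty":0,"tz":0,"wx":0,"wy":0,"wz":0},
    {"hand":1,"tx":0,"ty":0,"tz":0,"wx":0,"wy":0,"wz":0},
    {"hand":1,"tx":0,"ty":0,"tz":0,"wx":0,"wy":0,"wz":0},
  ],
)

```text
time: 3.98
tool_pos: [474.6, -1.8, 96.7]
tcp_rot: [-3.142, -0.0, 0.072]
contact_force: [0.5, 0.4, 0.2]
grip_width: 29.6
```

```bash
python3 - <<'E'
from h import *
go([478,-7,97],[np.pi,0,.068])
# arc plan: pivot at lid_back
o=get_obs();A=R.from_euler('xyz',o['tcp_rot']);p=o['tool_pos']
c=np.array([550.5,-2,0]);Z=R.from_euler('z',.068);pv=c+Z.apply([75.5,0,45]);ax=Z.apply([0,1,0])
q0,A0=p,A
for d in np.arange(2.5,13,2.5):
    T=R.from_rotvec(ax*np.radians(d));p1=pv+T.apply(p-pv);A1=T*A
    print(d,p1,'units',A0.inv().apply(p1-q0)/40,np.degrees((A0.inv()*A1).as_rotvec())/5);q0,A0=p1,A1
E
```

```text
t 3.98 pos [474.59  -1.85  96.75] rpy [-3.14 -0.    0.07] q [-0.17  0.43  1.85  0.    0.86 -0.24] grip 29.6 F [0.55 0.42 0.19]
shift units [ 0.08  0.13 -0.01] turn units [-0.   -0.    0.05]
2.5 [476.99  -1.69 103.3 ] units [ 0.06  0.   -0.16] [ 0.  -0.5  0. ]
5.0 [479.66  -1.5  109.73] units [ 0.06  0.   -0.16] [ 0.  -0.5  0. ]
7.5 [482.62  -1.3  116.04] units [ 0.06  0.   -0.16] [ 0.  -0.5  0. ]
10.0 [485.85  -1.08 122.22] units [ 0.06  0.   -0.16] [ 0.  -0.5  0. ]
12.5 [489.34  -0.85 128.25] units [ 0.06  0.   -0.16] [ 0.  -0.5  0. ]
```

Call:
drive_tool(
  deltas=[
    {"hand":1,"tx":0.08,"ty":0.12,"tz":0.02,"wx":0,"wy":0,"wz":0},
    {"hand":1,"tx":0,"ty":0,"tz":0,"wx":0,"wy":0,"wz":0},
    {"hand":1,"tx":0,"ty":0,"tz":0,"wx":0,"wy":0,"wz":0},
    {"hand":1,"tx":0,"ty":0,"tz":0,"wx":0,"wy":0,"wz":0},
    {"hand":1,"tx":0,"ty":0,"tz":0,"wx":0,"wy":0,"wz":0},
    {"hand":1,"tx":0,"ty":0,"tz":0,"wx":0,"wy":0,"wz":0},
    {"hand":1,"tx":0,"ty":0,"tz":0,"wx":0,"wy":0,"wz":0},
  ],
)

```text
time: 4.57
tool_pos: [478.0, -6.3, 95.8]
tcp_rot: [-3.141, 0.0, 0.072]
contact_force: [-0.3, -0.3, -0.9]
grip_width: 9.6
```

```bash
python3 - <<'E'
from h import *
go([478,-7,97],[np.pi,0,.068])
E
```

```text
t 4.57 pos [478.01  -6.31  95.84] rpy [-3.14  0.    0.07] q [-0.17  0.44  1.84  0.    0.86 -0.25] grip 9.6 F [-0.31 -0.28 -0.93]
shift units [-0.    0.02 -0.03] turn units [-0.    0.    0.05]
```

The grip is on the lug at 9.6 mm. Now I'll tip the lid along the arc, about 10°.

Call:
drive_tool(
  deltas=[
    {"hand":1,"tx":0.03,"ty":0,"tz":-0.08,"wx":0,"wy":-0.25,"wz":0},
    {"hand":1,"tx":0.03,"ty":0,"tz":-0.08,"wx":0,"wy":-0.25,"wz":0},
    {"hand":1,"tx":0.03,"ty":0,"tz":-0.08,"wx":0,"wy":-0.25,"wz":0},
    {"hand":1,"tx":0.03,"ty":0,"tz":-0.08,"wx":0,"wy":-0.25,"wz":0},
    {"hand":1,"tx":0.03,"ty":0,"tz":-0.08,"wx":0,"wy":-0.25,"wz":0},
    {"hand":1,"tx":0.03,"ty":0,"tz":-0.08,"wx":0,"wy":-0.25,"wz":0},
    {"hand":1,"tx":0.03,"ty":0,"tz":-0.08,"wx":0,"wy":-0.25,"wz":0},
    {"hand":1,"tx":0.03,"ty":0,"tz":-0.08,"wx":0,"wy":-0.25,"wz":0},
    {"hand":1,"tx":0,"ty":0,"tz":0,"wx":0,"wy":0,"wz":0},
    {"hand":1,"tx":0,"ty":0,"tz":0,"wx":0,"wy":0,"wz":0},
    {"hand":1,"tx":0,"ty":0,"tz":0,"wx":0,"wy":0,"wz":0},
    {"hand":1,"tx":0,"ty":0,"tz":0,"wx":0,"wy":0,"wz":0},
  ],
)

```text
time: 5.57
tool_pos: [489.4, -5.5, 120.6]
tcp_rot: [-3.141, 0.174, 0.072]
contact_force: [1.1, 0.0, -0.8]
grip_width: 10.1
```

```bash
python3 - <<'E'
from h import *
go([486,-6,210],[np.pi,0,.068])
snap('side','s2',(200,120,200,180),4)
E
```

```text
t 5.57 pos [489.36  -5.45 120.55] rpy [-3.14  0.17  0.07] q [-0.14  0.5   1.65 -0.04  1.16 -0.2 ] grip 10.1 F [ 1.12  0.05 -0.82]
shift units [-0.47  0.01 -2.19] turn units [0.   2.   0.05]
```

View pics/s2.png

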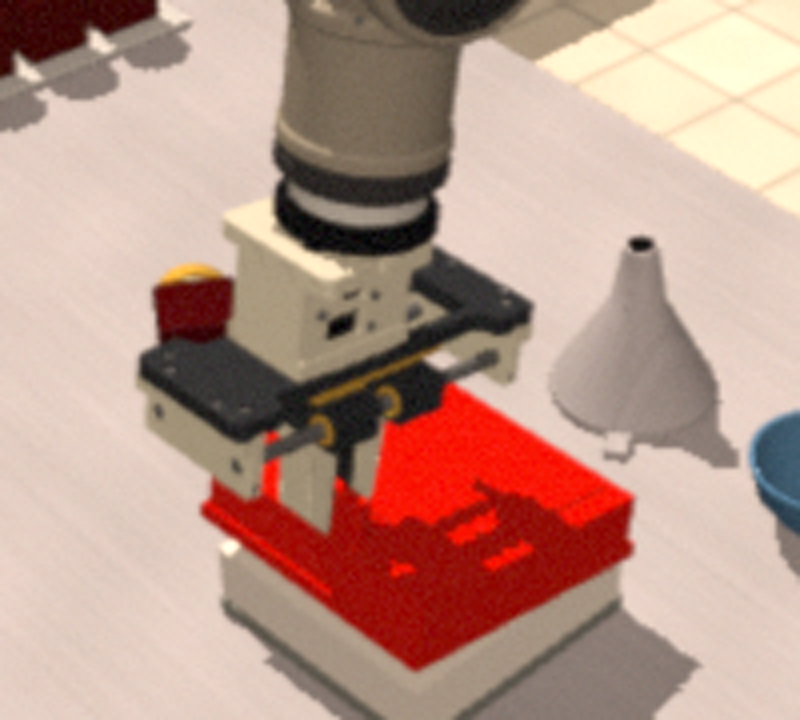

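Call:
drive_tool(
  deltas=[
    {"hand":1,"tx":-0.05,"ty":0,"tz":-0.2,"wx":0,"wy":0,"wz":0},
    {"hand":1,"tx":-0.05,"ty":0,"tz":-0.2,"wx":0,"wy":0,"wz":0},
    {"hand":1,"tx":-0.06,"ty":0,"tz":-0.3,"wx":0,"wy":0,"wz":0},
    {"hand":1,"tx":-0.09,"ty":0,"tz":-0.45,"wx":0,"wy":0,"wz":0},
    {"hand":1,"tx":-0.09,"ty":0,"tz":-0.45,"wx":0,"wy":0,"wz":0},
    {"hand":1,"tx":-0.09,"ty":0,"tz":-0.45,"wx":0,"wy":0,"wz":0},
    {"hand":1,"tx":-0.09,"ty":0,"tz":-0.45,"wx":0,"wy":0,"wz":0},
    {"hand":1,"tx":0,"ty":0,"tz":0,"wx":0,"wy":0.4,"wz":0},
    {"hand":1,"tx":0,"ty":0,"tz":0,"wx":0,"wy":0.4,"wz":0},
    {"hand":1,"tx":0,"ty":0,"tz":0,"wx":0,"wy":0.4,"wz":0},
    {"hand":1,"tx":0,"ty":0,"tz":0,"wx":0,"wy":0.4,"wz":0},
    {"hand":1,"tx":0,"ty":0,"tz":0,"wx":0,"wy":0.4,"wz":0},
    {"hand":1,"tx":0,"ty":0,"tz":0,"wx":0,"wy":0,"wz":0},
  ],
)

```text
time: 6.7
tool_pos: [485.3, -5.7, 223.7]
tcp_rot: [3.142, -0.001, 0.072]
contact_force: [0.1, -0.3, -1.1]
grip_width: 9.8
```

```bash
python3 - <<'E'
from h import *
go([530,-235,160],[np.pi,0,.068])
snap('side','s3')
E
```

```text
t 6.7 pos [485.29  -5.7  223.73] rpy [ 3.14 -0.    0.07] q [-0.17  0.28  1.66  0.    1.2  -0.24] grip 9.8 F [ 0.1  -0.25 -1.07]
shift units [0.7  5.8  1.59] turn units [ 0.   -0.01  0.05]
```

View pics/s3.png

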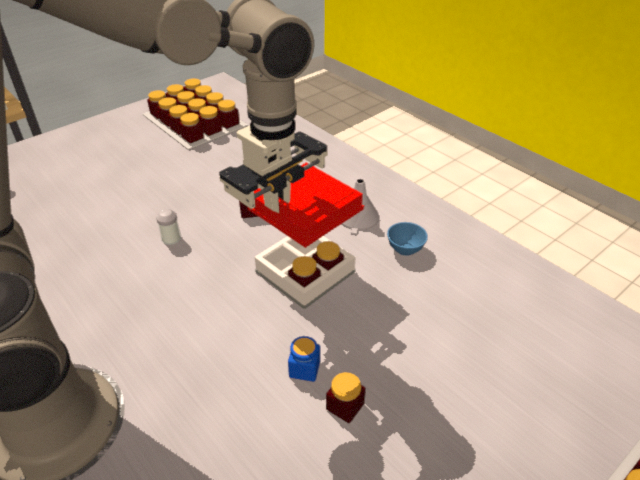

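Call:
drive_tool(
  deltas=[
    {"hand":1,"tx":0.02,"ty":0.4,"tz":0,"wx":0,"wy":0,"wz":0},
    {"hand":1,"tx":0.02,"ty":0.7,"tz":0,"wx":0,"wy":0,"wz":0},
    {"hand":1,"tx":0.02,"ty":0.8,"tz":0,"wx":0,"wy":0,"wz":0},
    {"hand":1,"tx":0.02,"ty":0.8,"tz":0,"wx":0,"wy":0,"wz":0},
    {"hand":1,"tx":0.02,"ty":0.8,"tz":0.1,"wx":0,"wy":0,"wz":0},
    {"hand":1,"tx":0.02,"ty":0.8,"tz":0.2,"wx":0,"wy":0,"wz":0},
    {"hand":1,"tx":0.02,"ty":0.8,"tz":0.4,"wx":0,"wy":0,"wz":0},
    {"hand":1,"tx":0.02,"ty":0.8,"tz":0.5,"wx":0,"wy":0,"wz":0},
    {"hand":1,"tx":0.02,"ty":0.4,"tz":0.5,"wx":0,"wy":0,"wz":0},
    {"hand":1,"tx":0,"ty":0.1,"tz":0.5,"wx":0,"wy":0,"wz":0},
    {"hand":1,"tx":0,"ty":0,"tz":0.4,"wx":0,"wy":0,"wz":0},
    {"hand":1,"tx":0,"ty":0,"tz":0.4,"wx":0,"wy":0,"wz":0},
    {"hand":1,"tx":0,"ty":0,"tz":0.3,"wx":0,"wy":0,"wz":0},
    {"hand":1,"tx":0,"ty":0,"tz":0,"wx":0,"wy":0,"wz":0},
    {"hand":1,"tx":0,"ty":0,"tz":0,"wx":0,"wy":0,"wz":0},
  ],
)

```text
time: 8.0
tool_pos: [512.0, -260.5, 90.4]
tcp_rot: [-3.14, 0.002, 0.072]
contact_force: [-0.7, -0.5, -1.1]
grip_width: 9.9
```

```bash
python3 - <<'E'
from h import *
go([510,-260,57],[np.pi,0,.068])
snap('side','s4',(280,180,260,200),3)
snap('top','t4')
E
```

```text
t 8.0 pos [ 512.04 -260.48   90.43] rpy [-3.14  0.    0.07] q [-0.6   0.59  1.57 -0.    0.98 -0.68] grip 9.9 F [-0.67 -0.47 -1.12]
shift units [-0.05 -0.01  0.84] turn units [-0.01  0.02  0.05]
```

View pics/s4.png

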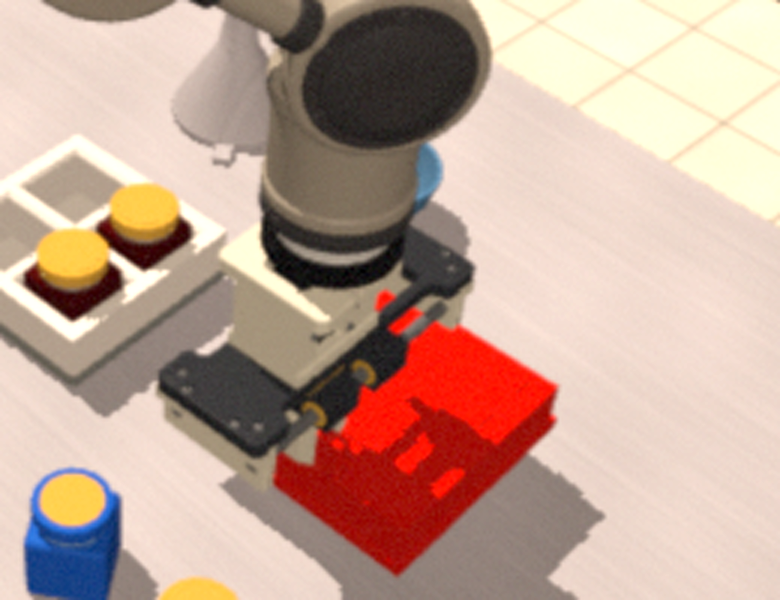

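View pics/t4.png

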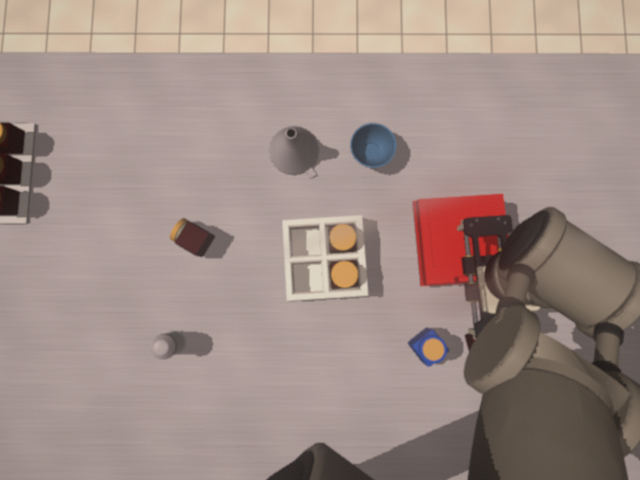

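Call:
drive_tool(
  deltas=[
    {"hand":1,"tx":0,"ty":0,"tz":0.15,"wx":0,"wy":0,"wz":0},
    {"hand":1,"tx":0,"ty":0,"tz":0.15,"wx":0,"wy":0,"wz":0},
    {"hand":1,"tx":0,"ty":0,"tz":0.15,"wx":0,"wy":0,"wz":0},
    {"hand":1,"tx":0,"ty":0,"tz":0.12,"wx":0,"wy":0,"wz":0},
    {"hand":1,"tx":0,"ty":0,"tz":0.1,"wx":0,"wy":0,"wz":0},
    {"hand":1,"tx":0,"ty":0,"tz":0.07,"wx":0,"wy":0,"wz":0},
    {"hand":1,"tx":0,"ty":0,"tz":0.05,"wx":0,"wy":0,"wz":0},
    {"hand":1,"tx":0,"ty":0,"tz":0.0,"wx":0,"wy":0,"wz":0},
    {"hand":1,"tx":0,"ty":0,"tz":0.0,"wx":0,"wy":0,"wz":0},
  ],
)

```text
time: 8.85
tool_pos: [512.2, -260.6, 59.1]
tcp_rot: [-3.141, 0.0, 0.072]
contact_force: [-0.3, -0.4, -1.2]
grip_width: 9.6
```

Call:
drive_tool(
  deltas=[
    {"hand":1,"tx":0,"ty":0,"tz":0.03,"wx":0,"wy":0,"wz":0},
    {"hand":1,"tx":0,"ty":0,"tz":0.03,"wx":0,"wy":0,"wz":0},
    {"hand":1,"tx":0,"ty":0,"tz":0,"wx":0,"wy":0,"wz":0},
    {"hand":1,"tx":0,"ty":0,"tz":0,"wx":0,"wy":0,"wz":0},
  ],
)

```text
time: 9.18
tool_pos: [512.3, -260.6, 56.9]
tcp_rot: [3.141, -0.0, 0.072]
contact_force: [0.6, -0.6, -0.9]
grip_width: 9.7
```

```bash
python3 - <<'E'
from h import *
go([510,-260,57],[np.pi,0,.068])
snap('side','s5',(280,180,260,200),3)
E
```

```text
t 9.18 pos [ 512.31 -260.63   56.87] rpy [ 3.14 -0.    0.07] q [-0.6   0.63  1.6   0.    0.91 -0.68] grip 9.7 F [ 0.59 -0.57 -0.87]
shift units [-0.06 -0.02 -0.  ] turn units [ 0.   -0.    0.05]
```

View pics/s5.png

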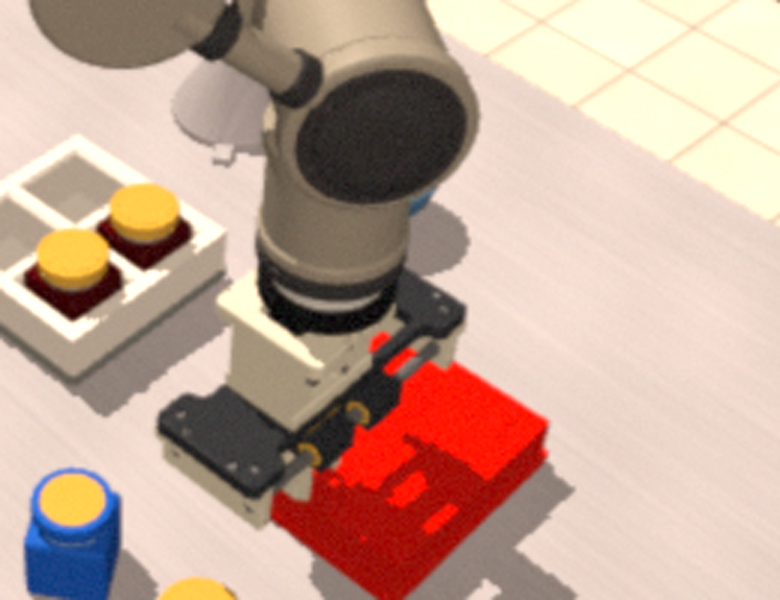

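Call:
drive_tool(
  deltas=[
    {"hand":1,"tx":0,"ty":0,"tz":0.03,"wx":0,"wy":0,"wz":0},
    {"hand":1,"tx":0,"ty":0,"tz":0.03,"wx":0,"wy":0,"wz":0},
    {"hand":1,"tx":0,"ty":0,"tz":0,"wx":0,"wy":0,"wz":0},
  ],
)

```text
time: 9.48
tool_pos: [512.3, -260.7, 56.8]
tcp_rot: [3.141, -0.001, 0.073]
contact_force: [-6.1, 3.4, 17.7]
grip_width: 9.7
```

The lid is in contact with the worktop (17.7 N), so I'll release and rise.

Call:
drive_tool(
  deltas=[
    {"hand":1,"tx":0,"ty":0,"tz":-0.04,"wx":0,"wy":0,"wz":0},
    {"hand":0,"tx":0,"ty":0,"tz":0,"wx":0,"wy":0,"wz":0},
    {"hand":0,"tx":0,"ty":0,"tz":0,"wx":0,"wy":0,"wz":0},
    {"hand":0,"tx":0,"ty":0,"tz":0,"wx":0,"wy":0,"wz":0},
    {"hand":0,"tx":0,"ty":0,"tz":0,"wx":0,"wy":0,"wz":0},
    {"hand":0,"tx":0,"ty":0,"tz":0,"wx":0,"wy":0,"wz":0},
    {"hand":-0.5,"tx":0,"ty":0,"tz":-0.3,"wx":0,"wy":0,"wz":0},
    {"hand":-0.5,"tx":0,"ty":0,"tz":-0.5,"wx":0,"wy":0,"wz":0},
    {"hand":-0.5,"tx":0,"ty":0,"tz":-0.8,"wx":0,"wy":0,"wz":0},
    {"hand":-0.5,"tx":0,"ty":0,"tz":-0.8,"wx":0,"wy":0,"wz":0.9},
    {"hand":-0.5,"tx":0,"ty":0,"tz":-0.4,"wx":0,"wy":0,"wz":0.9},
    {"hand":-0.5,"tx":0,"ty":0,"tz":0,"wx":0,"wy":0,"wz":0.9},
    {"hand":-0.5,"tx":0,"ty":0,"tz":0,"wx":0,"wy":0,"wz":0.9},
    {"hand":-0.5,"tx":0,"ty":0,"tz":0,"wx":0,"wy":0,"wz":0.9},
    {"hand":-0.5,"tx":0,"ty":0,"tz":0,"wx":0,"wy":0,"wz":0.9},
    {"hand":-0.5,"tx":0,"ty":0,"tz":0,"wx":0,"wy":0,"wz":0.9},
    {"hand":-0.5,"tx":0,"ty":0,"tz":0,"wx":0,"wy":0,"wz":0.9},
    {"hand":-0.5,"tx":0,"ty":0,"tz":0,"wx":0,"wy":0,"wz":0.1},
    {"hand":-0.5,"tx":0,"ty":0,"tz":0,"wx":0,"wy":0,"wz":0},
  ],
)

```text
time: 11.07
tool_pos: [512.1, -260.6, 167.8]
tcp_rot: [-3.142, 0.0, -0.563]
contact_force: [0.6, -0.7, -0.6]
grip_width: 69.1
```

```bash
python3 - <<'E'
from h import *
go([392,-297.5,140],[np.pi,0,np.radians(-32.5)])
snap('side','s6',(280,180,260,250),3)
snap('top','t6')
E
```

```text
t 11.07 pos [ 512.12 -260.57  167.78] rpy [-3.14  0.   -0.56] q [-0.6   0.5   1.49  0.    1.15 -0.04] grip 69.1 F [ 0.59 -0.71 -0.58]
shift units [-2.05  2.38  0.69] turn units [-0.    0.    0.05]
```

View pics/s6.png

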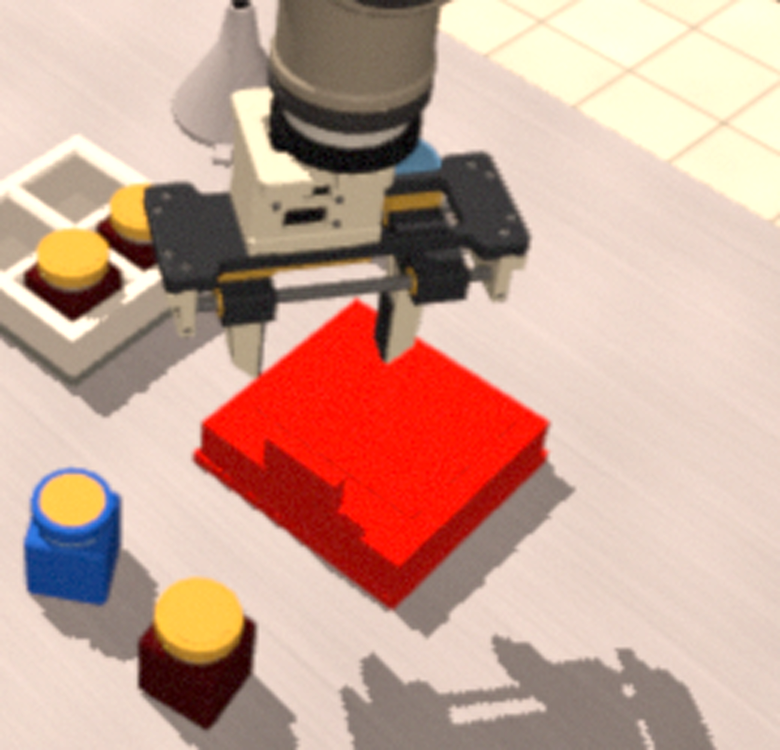

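View pics/t6.png

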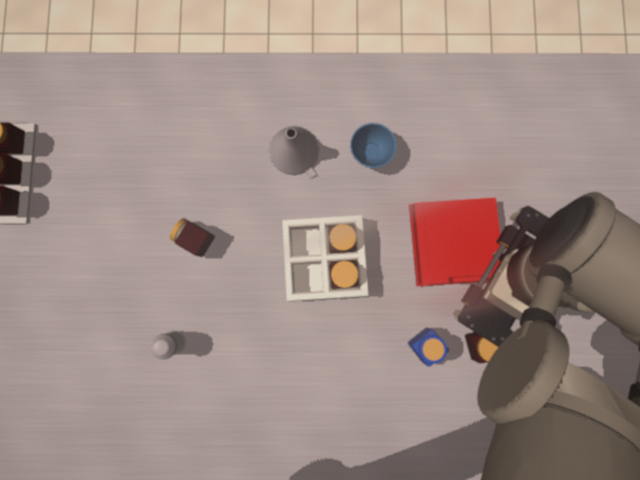

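Call:
drive_tool(
  deltas=[
    {"hand":-0.5,"tx":-0.3,"ty":0.35,"tz":0,"wx":0,"wy":0,"wz":0.05},
    {"hand":-0.5,"tx":-0.35,"ty":0.4,"tz":0,"wx":0,"wy":0,"wz":0},
    {"hand":-0.5,"tx":-0.35,"ty":0.4,"tz":0,"wx":0,"wy":0,"wz":0},
    {"hand":-0.5,"tx":-0.35,"ty":0.4,"tz":0,"wx":0,"wy":0,"wz":0},
    {"hand":-0.5,"tx":-0.35,"ty":0.4,"tz":0,"wx":0,"wy":0,"wz":0},
    {"hand":-0.5,"tx":-0.35,"ty":0.43,"tz":0.3,"wx":0,"wy":0,"wz":0},
    {"hand":-0.5,"tx":0,"ty":0,"tz":0.4,"wx":0,"wy":0,"wz":0},
    {"hand":-0.5,"tx":0,"ty":0,"tz":0,"wx":0,"wy":0,"wz":0},
    {"hand":-0.5,"tx":0,"ty":0,"tz":0,"wx":0,"wy":0,"wz":0},
  ],
)

```text
time: 11.92
tool_pos: [391.6, -296.6, 139.8]
tcp_rot: [-3.141, 0.001, -0.569]
contact_force: [-0.2, -1.3, -0.2]
grip_width: 68.8
```

```bash
python3 - <<'E'
from h import *
go([392,-297.5,67],[np.pi,0,np.radians(-32.5)])
im=capture('side')
cv2.imwrite('pics/s7.png',cv2.convertScaleAbs(cv2.resize(im[300:440,270:440,::-1],None,fx=4.5,fy=4.5,interpolation=cv2.INTER_CUBIC),alpha=1.4))
t=cv2.imread('pics/t6.png')
cv2.imwrite('pics/c7.png',cv2.resize(t[205:310,275:380],None,fx=5.5,fy=5.5,interpolation=cv2.INTER_CUBIC))
cv2.imwrite('pics/c8.png',cv2.convertScaleAbs(cv2.resize(im[220:310,245:365,::-1],None,fx=6,fy=6,interpolation=cv2.INTER_CUBIC),alpha=1.1))
E
```

```text
t 11.92 pos [ 391.65 -296.56  139.79] rpy [-3.14  0.   -0.57] q [-0.8   0.39  1.76  0.    0.99 -0.24] grip 68.8 F [-0.21 -1.26 -0.19]
shift units [0.02 0.02 1.82] turn units [-0.01  0.01 -0.02]
```

View pics/s7.png

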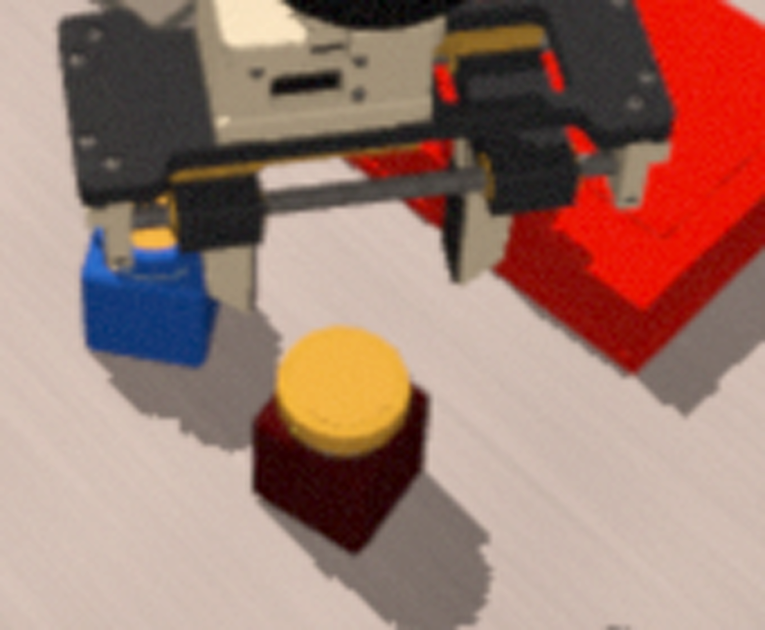

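View pics/c7.png

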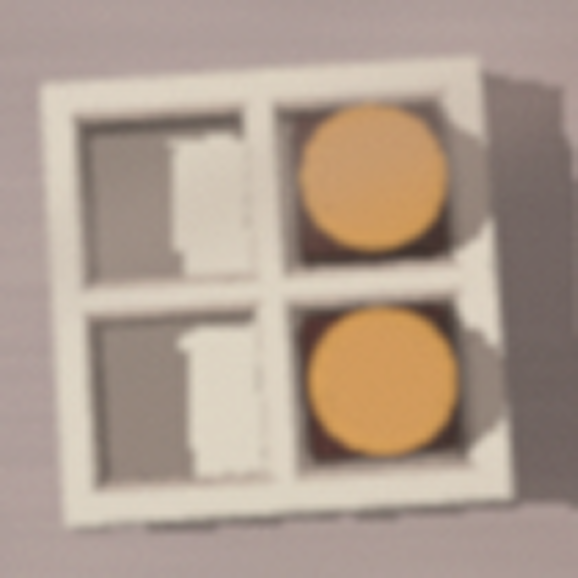

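View pics/c8.png

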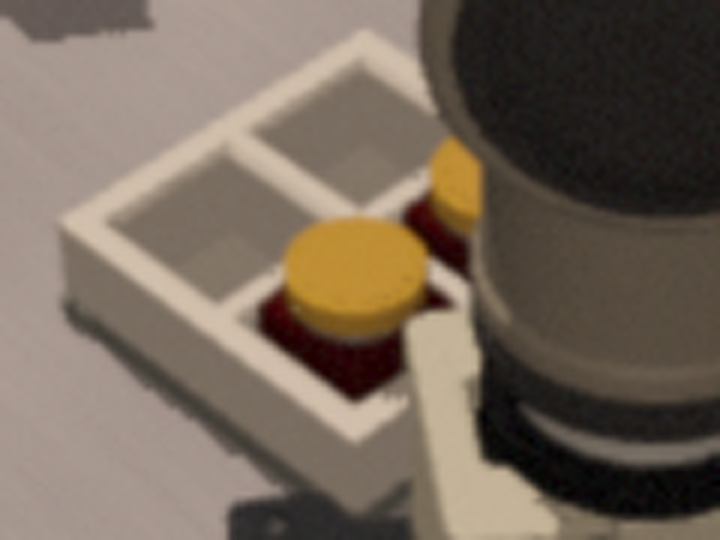

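```bash
python3 - <<'E'
from h import *
np.set_printoptions(precision=1,suppress=True)
P=bp('top',off([(41,86),(479,57),(513,498),(66,525)],(275,205),5.5),45)
e=np.diff(np.vstack([P,P[:1]]),axis=0)
print(P.mean(0),np.linalg.norm(e,axis=1),np.degrees(np.arctan2(e[:,1],e[:,0])))
S=bp('side',off([(363,30),(62,222),(357,440)],(245,220),6),45)
e=np.diff(S,axis=0);print((S[0]+S[2])/2,np.linalg.norm(e,axis=1),np.degrees(np.arctan2(e[:,1],e[:,0])))
print('old caps top',bp('top',off([(374,176),(383,380)],(275,205),5.5),70))
print('old1 cap side',bp('side',off([(356,272)],(245,220),6),70))
print('jar_a cap side',bp('side',off([(343,386)],(270,300),4.5),66))
# fingertips/ check: project tcp for gripper? 
E
```

```text
[551.   -1.8  45. ] [149.9 149.5 149.7 148.6] [ -85.9 -176.1   93.7    4. ]
[549.6  -3.4  45. ] [147.7 148.1] [-175.5  -85.9]
old caps top [[586.8 -34.2  70. ]
 [519.8 -36.9  70. ]]
old1 cap side [[515.5 -42.4  70. ]]
jar_a cap side [[ 387.1 -301.6   66. ]]
```

Call:
drive_tool(
  deltas=[
    {"hand":-0.5,"tx":0.02,"ty":0.02,"tz":0.5,"wx":0,"wy":0,"wz":0},
    {"hand":-0.5,"tx":0,"ty":0,"tz":0.5,"wx":0,"wy":0,"wz":0},
    {"hand":-0.5,"tx":0,"ty":0,"tz":0.3,"wx":0,"wy":0,"wz":0},
    {"hand":-0.5,"tx":0,"ty":0,"tz":0.2,"wx":0,"wy":0,"wz":0},
    {"hand":-0.5,"tx":0,"ty":0,"tz":0,"wx":0,"wy":0,"wz":0},
    {"hand":-0.5,"tx":0,"ty":0,"tz":0,"wx":0,"wy":0,"wz":0},
  ],
)

```text
time: 12.47
tool_pos: [392.7, -297.9, 80.4]
tcp_rot: [3.142, -0.001, -0.568]
contact_force: [0.1, -0.7, -0.0]
grip_width: 68.7
```

```bash
python3 - <<'E'
from h import *
go([392,-297.5,67],[np.pi,0,np.radians(-32.5)])
snap('side','s8',(290,320,120,100),6)
E
```

```text
t 12.47 pos [ 392.68 -297.88   80.41] rpy [ 3.14 -0.   -0.57] q [-0.8   0.48  1.82  0.    0.84 -0.24] grip 68.7 F [ 0.09 -0.67 -0.03]
shift units [-0.02  0.    0.34] turn units [ 0.   -0.01 -0.01]
```

View pics/s8.png

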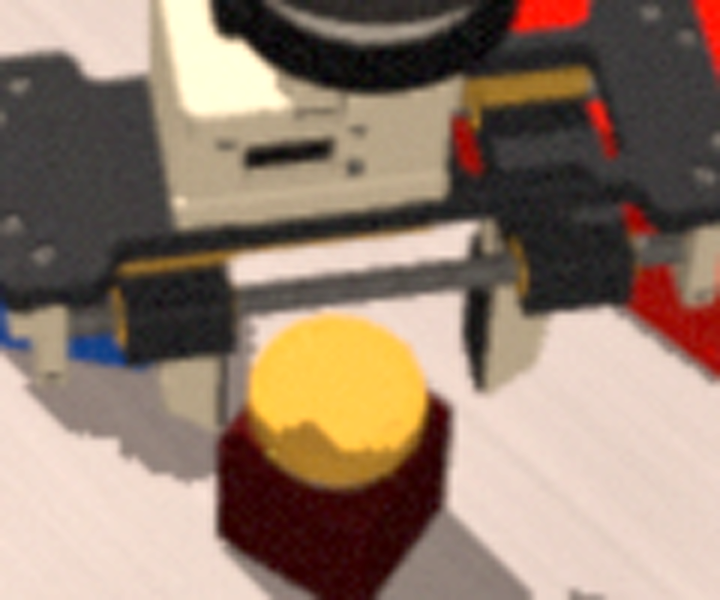

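Call:
drive_tool(
  deltas=[
    {"hand":-0.5,"tx":-0.02,"ty":0,"tz":0.2,"wx":0,"wy":0,"wz":0},
    {"hand":-0.5,"tx":0,"ty":0,"tz":0.14,"wx":0,"wy":0,"wz":0},
    {"hand":1,"tx":0,"ty":0,"tz":0,"wx":0,"wy":0,"wz":0},
    {"hand":1,"tx":0,"ty":0,"tz":0,"wx":0,"wy":0,"wz":0},
    {"hand":1,"tx":0,"ty":0,"tz":0,"wx":0,"wy":0,"wz":0},
    {"hand":1,"tx":0,"ty":0,"tz":0,"wx":0,"wy":0,"wz":0},
    {"hand":1,"tx":0,"ty":0,"tz":0,"wx":0,"wy":0,"wz":0},
    {"hand":1,"tx":0,"ty":0,"tz":0,"wx":0,"wy":0,"wz":0},
  ],
)

```text
time: 13.18
tool_pos: [391.4, -297.4, 66.5]
tcp_rot: [-3.142, -0.0, -0.569]
contact_force: [-0.6, -0.0, -0.2]
grip_width: 47.9
```

Call:
drive_tool(
  deltas=[
    {"hand":1,"tx":0,"ty":0,"tz":-0.2,"wx":0,"wy":0,"wz":0},
    {"hand":1,"tx":0,"ty":0,"tz":-0.5,"wx":0,"wy":0,"wz":0},
    {"hand":1,"tx":0,"ty":0,"tz":-0.7,"wx":0,"wy":0,"wz":0},
    {"hand":1,"tx":0,"ty":0,"tz":-0.8,"wx":0,"wy":0,"wz":0},
    {"hand":1,"tx":0,"ty":0,"tz":-0.6,"wx":0,"wy":0,"wz":0.5},
    {"hand":1,"tx":0,"ty":0,"tz":0,"wx":0,"wy":0,"wz":0.6},
    {"hand":1,"tx":0,"ty":0,"tz":0,"wx":0,"wy":0,"wz":0.6},
    {"hand":1,"tx":0,"ty":0,"tz":0,"wx":0,"wy":0,"wz":0},
  ],
)

```text
time: 13.85
tool_pos: [391.4, -297.3, 179.3]
tcp_rot: [3.142, -0.001, -0.719]
contact_force: [0.9, 0.4, -2.8]
grip_width: 48.3
```

```bash
python3 - <<'E'
from h import *
C=np.array([550.4,-2.4,0]);Z=R.from_euler('z',np.radians(3.9))
print('p1',C+Z.apply([-34,34,4]),'p2',C+Z.apply([34,34,4]))
p=C+Z.apply([34,34,0]);go([p[0],p[1],180],[np.pi,0,np.radians(-41.1)])
snap('side','s9',(270,240,160,150),5)
E
```

```text
p1 [514.16621464  29.2087456    4.        ] p2 [582.0087456   33.83378536   4.        ]
t 13.85 pos [ 391.39 -297.33  179.33] rpy [ 3.14 -0.   -0.72] q [-0.81  0.34  1.71  0.    1.09 -0.09] grip 48.3 F [ 0.95  0.37 -2.8 ]
shift units [-1.87 -9.37 -0.02] turn units [ 0.   -0.01 -0.02]
```

View pics/s9.png

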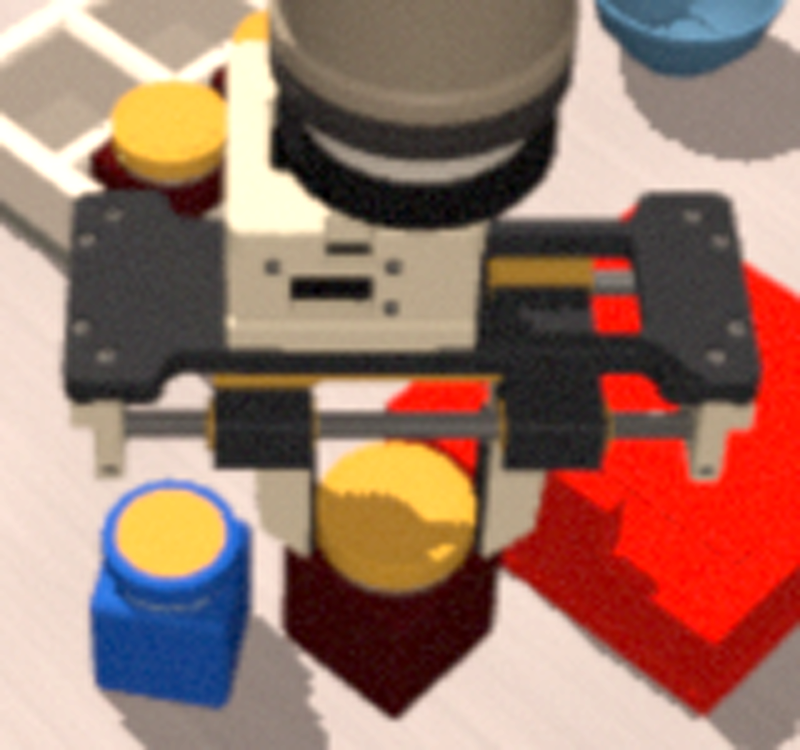

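```bash
python3 - <<'E'
from h import *
np.set_printoptions(precision=1,suppress=True)
P=bp('side',off([(287,636),(393,719),(494,633)],(270,240),5),112.8)
e=np.diff(P,axis=0);print((P[0]+P[2])/2,np.linalg.norm(e,axis=1),np.degrees(np.arctan2(e[:,1],e[:,0])), np.degrees(np.arctan2(*(P[2]-P[0])[[1,0]])))
E
```

```text
[ 390.3 -300.3  112.8] [44.6 46.1] [-84.8   2.9] -39.955891473559184
```

Call:
drive_tool(
  deltas=[
    {"hand":1,"tx":-0.07,"ty":-0.35,"tz":0,"wx":0,"wy":0,"wz":0},
    {"hand":1,"tx":-0.15,"ty":-0.7,"tz":0,"wx":0,"wy":0,"wz":0},
    {"hand":1,"tx":-0.16,"ty":-0.8,"tz":0,"wx":0,"wy":0,"wz":0},
    {"hand":1,"tx":-0.16,"ty":-0.8,"tz":0,"wx":0,"wy":0,"wz":0},
    {"hand":1,"tx":-0.16,"ty":-0.8,"tz":0,"wx":0,"wy":0,"wz":0},
    {"hand":1,"tx":-0.16,"ty":-0.8,"tz":0,"wx":0,"wy":0,"wz":0},
    {"hand":1,"tx":-0.16,"ty":-0.8,"tz":0,"wx":0,"wy":0,"wz":0},
    {"hand":1,"tx":-0.16,"ty":-0.8,"tz":0,"wx":0,"wy":0,"wz":0},
    {"hand":1,"tx":-0.16,"ty":-0.8,"tz":0,"wx":0,"wy":0,"wz":0},
    {"hand":1,"tx":-0.16,"ty":-0.8,"tz":0,"wx":0,"wy":0,"wz":0},
    {"hand":1,"tx":-0.16,"ty":-0.8,"tz":0,"wx":0,"wy":0,"wz":0},
    {"hand":1,"tx":-0.13,"ty":-0.7,"tz":0,"wx":0,"wy":0,"wz":0},
    {"hand":1,"tx":-0.08,"ty":-0.4,"tz":0,"wx":0,"wy":0,"wz":0},
    {"hand":1,"tx":0,"ty":-0.02,"tz":0,"wx":0,"wy":0,"wz":0},
    {"hand":1,"tx":0,"ty":0,"tz":0,"wx":0,"wy":0,"wz":0},
    {"hand":1,"tx":0,"ty":0,"tz":0,"wx":0,"wy":0,"wz":0},
  ],
)

```text
time: 15.23
tool_pos: [580.8, 33.7, 177.9]
tcp_rot: [3.14, 0.001, -0.717]
contact_force: [-1.2, -0.6, -1.6]
grip_width: 48.1
```

```bash
python3 - <<'E'
from h import *
go([582,33.8,120],[np.pi,0,np.radians(-41.1)])
snap('side','s10',(240,160,130,120),6)
snap('top','t10',(270,200,110,110),6)
E
```

```text
t 15.23 pos [580.77  33.71 177.91] rpy [ 3.14  0.   -0.72] q [-0.07  0.5   1.45 -0.    1.19  0.64] grip 48.1 F [-1.16 -0.61 -1.61]
shift units [ 0.02 -0.02  1.45] turn units [0.01 0.01 0.01]
```

View pics/s10.png

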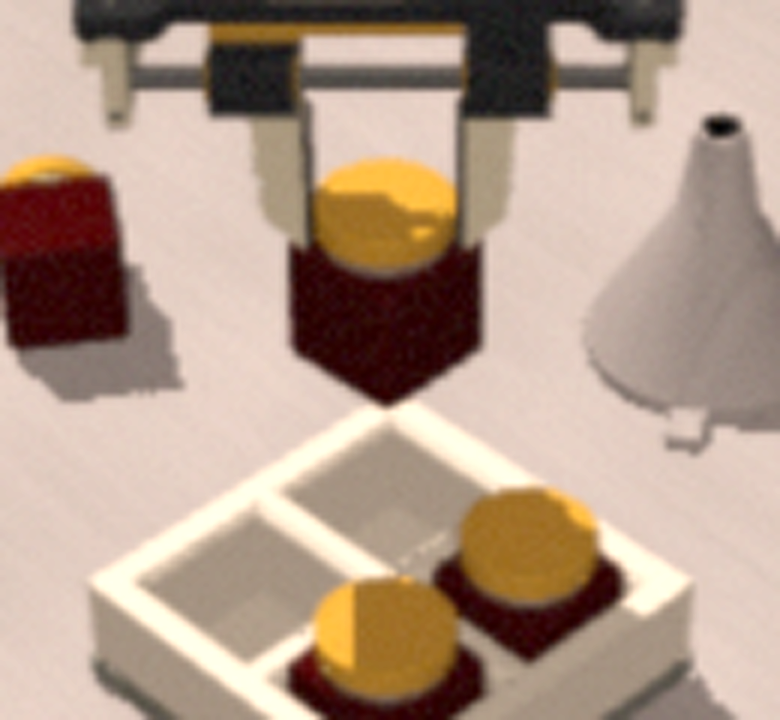

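View pics/t10.png

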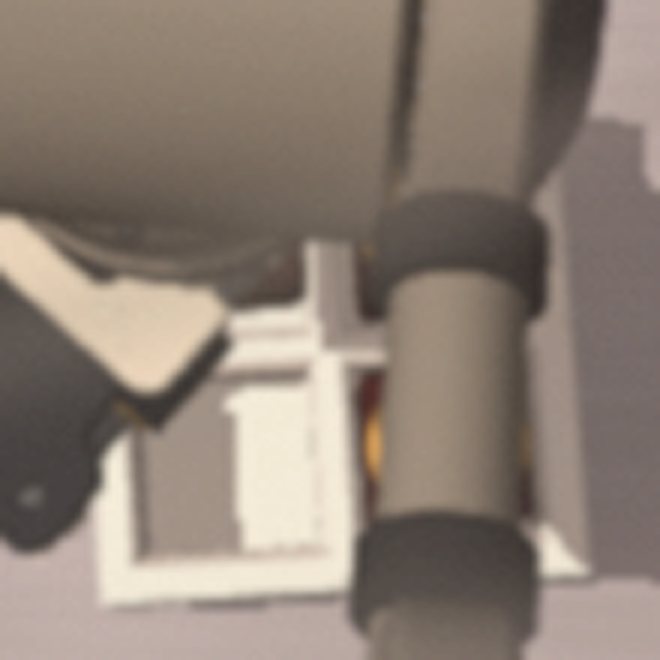

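Call:
drive_tool(
  deltas=[
    {"hand":1,"tx":0.01,"ty":-0.04,"tz":0.3,"wx":0,"wy":0,"wz":0},
    {"hand":1,"tx":0,"ty":-0.01,"tz":0.4,"wx":0,"wy":0,"wz":0},
    {"hand":1,"tx":0,"ty":0,"tz":0.4,"wx":0,"wy":0,"wz":0},
    {"hand":1,"tx":0,"ty":0,"tz":0.3,"wx":0,"wy":0,"wz":0},
    {"hand":1,"tx":0,"ty":0,"tz":0,"wx":0,"wy":0,"wz":0},
    {"hand":1,"tx":0,"ty":0,"tz":0,"wx":0,"wy":0,"wz":0},
    {"hand":1,"tx":0,"ty":0,"tz":0,"wx":0,"wy":0,"wz":0},
  ],
)

```text
time: 15.92
tool_pos: [583.5, 34.9, 123.3]
tcp_rot: [-3.141, -0.001, -0.718]
contact_force: [0.6, 0.3, -0.5]
grip_width: 48.4
```

```bash
python3 - <<'E'
from h import *
go([582.3,35,71],[np.pi,0,np.radians(-41.1)])
snap('side','s11',(260,190,100,90),8)
E
```

```text
t 15.92 pos [583.45  34.86 123.34] rpy [-3.14 -0.   -0.72] q [-0.07  0.56  1.51  0.    1.07  0.65] grip 48.4 F [ 0.61  0.26 -0.53]
shift units [-0.03  0.02  1.31] turn units [-0.01 -0.01 -0.01]
```

View pics/s11.png

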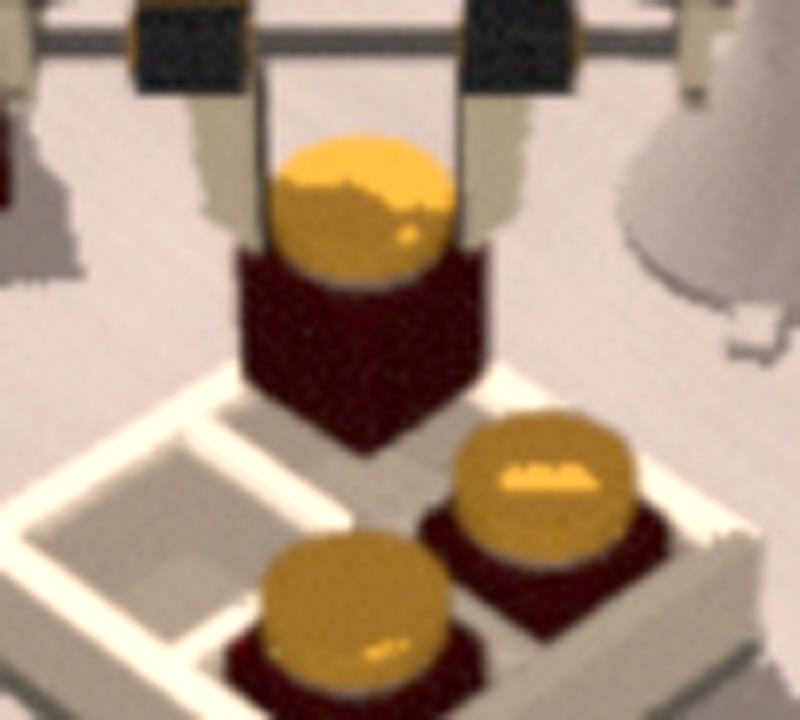

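```bash
python3 - <<'E'
from h import *
np.set_printoptions(precision=1,suppress=True)
P=bp('side',off([(241,380),(365,455),(488,372)],(260,190),8),56.8)
e=np.diff(P,axis=0);print(P,(P[0]+P[2])/2,np.linalg.norm(e,axis=1),np.degrees(np.arctan2(e[:,1],e[:,0])))
# carrier near points in this image, z=45: left mid? pocket2 wall: divider corner
print(bp('side',off([(0,530),(187,433),(350,520)],(260,190),8),45))
E
```

```text
[[556.7  54.7  56.8]
 [562.4   9.8  56.8]
 [609.   13.7  56.8]] [582.9  34.2  56.8] [45.3 46.7] [-82.8   4.8]
[[479.4  60.2  45. ]
 [540.4  58.2  45. ]
 [551.3   2.9  45. ]]
```

Call:
drive_tool(
  deltas=[
    {"hand":1,"tx":-0.01,"ty":0.04,"tz":0.1,"wx":0,"wy":0,"wz":0.2},
    {"hand":1,"tx":0,"ty":0,"tz":0.12,"wx":0,"wy":0,"wz":0},
    {"hand":1,"tx":0,"ty":0,"tz":0.12,"wx":0,"wy":0,"wz":0},
    {"hand":1,"tx":0,"ty":0,"tz":0.12,"wx":0,"wy":0,"wz":0},
    {"hand":1,"tx":0,"ty":0,"tz":0,"wx":0,"wy":0,"wz":0},
    {"hand":1,"tx":0,"ty":0,"tz":0,"wx":0,"wy":0,"wz":0},
  ],
)

```text
time: 16.47
tool_pos: [581.5, 34.6, 103.5]
tcp_rot: [3.141, 0.001, -0.735]
contact_force: [0.5, -1.3, -1.8]
grip_width: 48.1
```

Call:
drive_tool(
  deltas=[
    {"hand":1,"tx":0,"ty":0,"tz":0.12,"wx":0,"wy":0,"wz":0},
    {"hand":1,"tx":0,"ty":0,"tz":0.15,"wx":0,"wy":0,"wz":0},
    {"hand":1,"tx":0,"ty":0,"tz":0.15,"wx":0,"wy":0,"wz":0},
    {"hand":1,"tx":0,"ty":0,"tz":0.15,"wx":0,"wy":0,"wz":0},
    {"hand":1,"tx":0,"ty":0,"tz":0.1,"wx":0,"wy":0,"wz":0},
    {"hand":1,"tx":0,"ty":0,"tz":0.08,"wx":0,"wy":0,"wz":0},
    {"hand":1,"tx":0,"ty":0,"tz":0.04,"wx":0,"wy":0,"wz":0},
    {"hand":1,"tx":0,"ty":0,"tz":0,"wx":0,"wy":0,"wz":0},
    {"hand":1,"tx":0,"ty":0,"tz":0,"wx":0,"wy":0,"wz":0},
  ],
)

```text
time: 17.22
tool_pos: [581.8, 34.6, 72.4]
tcp_rot: [-3.141, -0.0, -0.735]
contact_force: [0.2, -0.9, -1.3]
grip_width: 47.6
```

Call:
drive_tool(
  deltas=[
    {"hand":1,"tx":0,"ty":0,"tz":0.03,"wx":0,"wy":0,"wz":0},
    {"hand":1,"tx":0,"ty":0,"tz":0.02,"wx":0,"wy":0,"wz":0},
    {"hand":1,"tx":0,"ty":0,"tz":0,"wx":0,"wy":0,"wz":0},
    {"hand":1,"tx":0,"ty":0,"tz":0,"wx":0,"wy":0,"wz":0},
  ],
)

```text
time: 17.55
tool_pos: [581.8, 34.5, 70.6]
tcp_rot: [-3.141, -0.0, -0.735]
contact_force: [0.7, 0.0, -1.1]
grip_width: 48.3
```

Call:
drive_tool(
  deltas=[
    {"hand":1,"tx":0,"ty":0,"tz":0.02,"wx":0,"wy":0,"wz":0},
    {"hand":1,"tx":0,"ty":0,"tz":0.01,"wx":0,"wy":0,"wz":0},
    {"hand":1,"tx":0,"ty":0,"tz":0,"wx":0,"wy":0,"wz":0},
  ],
)

```text
time: 17.8
tool_pos: [581.9, 34.6, 70.5]
tcp_rot: [-3.141, -0.001, -0.735]
contact_force: [-3.3, 0.8, 7.2]
grip_width: 48.2
```

Jar_a is resting on the pocket floor (7 N), so I'll release and rise.

Call:
drive_tool(
  deltas=[
    {"hand":1,"tx":0,"ty":0,"tz":-0.02,"wx":0,"wy":0,"wz":0},
    {"hand":-0.45,"tx":0,"ty":0,"tz":0,"wx":0,"wy":0,"wz":0},
    {"hand":-0.45,"tx":0,"ty":0,"tz":0,"wx":0,"wy":0,"wz":0},
    {"hand":-0.45,"tx":0,"ty":0,"tz":0,"wx":0,"wy":0,"wz":0},
    {"hand":-0.45,"tx":0,"ty":0,"tz":0,"wx":0,"wy":0,"wz":0},
    {"hand":-0.45,"tx":0,"ty":0,"tz":0,"wx":0,"wy":0,"wz":0},
    {"hand":-0.45,"tx":0,"ty":0,"tz":-0.2,"wx":0,"wy":0,"wz":0},
    {"hand":-0.45,"tx":0,"ty":0,"tz":-0.5,"wx":0,"wy":0,"wz":0},
    {"hand":-1,"tx":0,"ty":0,"tz":-0.8,"wx":0,"wy":0,"wz":0},
    {"hand":-1,"tx":0,"ty":0,"tz":-0.8,"wx":0,"wy":0,"wz":-0.55},
    {"hand":-1,"tx":0,"ty":0,"tz":-0.5,"wx":0,"wy":0,"wz":-0.55},
    {"hand":-1,"tx":0,"ty":0,"tz":0,"wx":0,"wy":0,"wz":-0.55},
    {"hand":-1,"tx":0,"ty":0,"tz":0,"wx":0,"wy":0,"wz":-0.55},
    {"hand":-1,"tx":0,"ty":0,"tz":0,"wx":0,"wy":0,"wz":0},
    {"hand":-1,"tx":0,"ty":0,"tz":0,"wx":0,"wy":0,"wz":0},
  ],
)

```text
time: 19.05
tool_pos: [581.6, 34.6, 182.3]
tcp_rot: [-3.141, -0.0, -0.544]
contact_force: [0.5, 0.3, -1.2]
grip_width: 92.1
```

```bash
python3 - <<'E'
from h import *
go([592.7,256.4,180],[np.pi,0,np.radians(-31)])
T=R.from_euler('xyz',[np.pi,0,np.radians(-31)])*R.from_euler('x',-20,degrees=True)
print(T.as_euler('xyz'))
snap('side','s12',(240,180,130,120),6)
E
```

```text
t 19.05 pos [581.61  34.55 182.35] rpy [-3.14 -0.   -0.54] q [-0.07  0.5   1.45  0.    1.2   0.47] grip 92.1 F [ 0.5   0.34 -1.17]
shift units [-2.63 -4.89  0.06] turn units [-0.   -0.   -0.04]
[ 2.79  0.   -0.54]
```

View pics/s12.png

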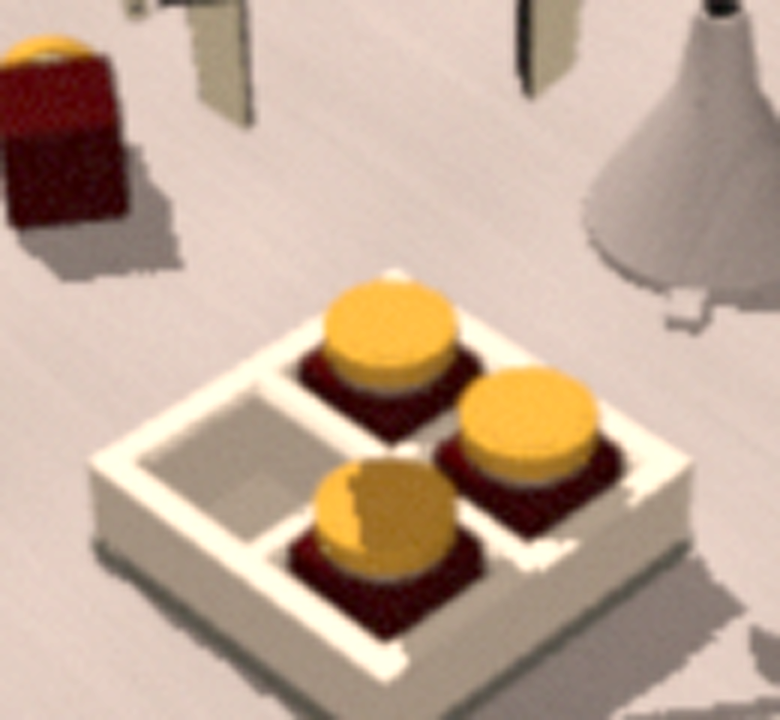

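Jar_a sits level with the old jars. Next I'll go to jar_b and pre-tilt the tool by −20°.

Call:
drive_tool(
  deltas=[
    {"hand":-1,"tx":-0.2,"ty":-0.4,"tz":0,"wx":0,"wy":0,"wz":0},
    {"hand":-1,"tx":-0.4,"ty":-0.75,"tz":0,"wx":0,"wy":0,"wz":0},
    {"hand":-1,"tx":-0.4,"ty":-0.75,"tz":0,"wx":0,"wy":0,"wz":0},
    {"hand":-1,"tx":-0.4,"ty":-0.75,"tz":0,"wx":0,"wy":0,"wz":0},
    {"hand":-1,"tx":-0.4,"ty":-0.75,"tz":0,"wx":0,"wy":0,"wz":0},
    {"hand":-1,"tx":-0.4,"ty":-0.75,"tz":0,"wx":0,"wy":0,"wz":0},
    {"hand":-1,"tx":-0.4,"ty":-0.7,"tz":0,"wx":0,"wy":0,"wz":0},
    {"hand":-1,"tx":-0.03,"ty":-0.04,"tz":0,"wx":-0.8,"wy":0,"wz":0},
    {"hand":-1,"tx":0,"ty":0,"tz":0,"wx":-0.8,"wy":0,"wz":0},
    {"hand":-1,"tx":0,"ty":0,"tz":0,"wx":-0.8,"wy":0,"wz":0},
    {"hand":-1,"tx":0,"ty":0,"tz":0,"wx":-0.8,"wy":0,"wz":0},
    {"hand":-1,"tx":0,"ty":0,"tz":0,"wx":-0.8,"wy":0,"wz":0},
    {"hand":-1,"tx":0,"ty":0,"tz":0,"wx":0,"wy":0,"wz":0},
    {"hand":-1,"tx":0,"ty":0,"tz":0,"wx":0,"wy":0,"wz":0},
  ],
)

```text
time: 20.27
tool_pos: [592.6, 257.0, 180.4]
tcp_rot: [2.793, 0.001, -0.543]
contact_force: [-0.5, 1.2, 0.4]
grip_width: 91.8
```

```bash
python3 - <<'E'
from h import *
go([592.7,256.4,80],[2.7925,0,np.radians(-31)])
go([592.7,256.4,22],[2.7925,0,np.radians(-31)])
snap('side','s13',(180,90,160,150),5)
E
```

```text
t 20.27 pos [592.57 256.98 180.43] rpy [ 2.79  0.   -0.54] q [ 0.39  0.8   0.94 -0.21  1.68  0.94] grip 91.8 F [-0.53  1.2   0.4 ]
shift units [ 0.01 -0.85  2.36] turn units [-0.    0.02 -0.01]
t 20.27 pos [592.57 256.98 180.43] rpy [ 2.79  0.   -0.54] q [ 0.39  0.8   0.94 -0.21  1.68  0.94] grip 91.8 F [-0.53  1.2   0.4 ]
shift units [ 0.01 -1.34  3.73] turn units [-0.    0.02 -0.01]
```

View pics/s13.png

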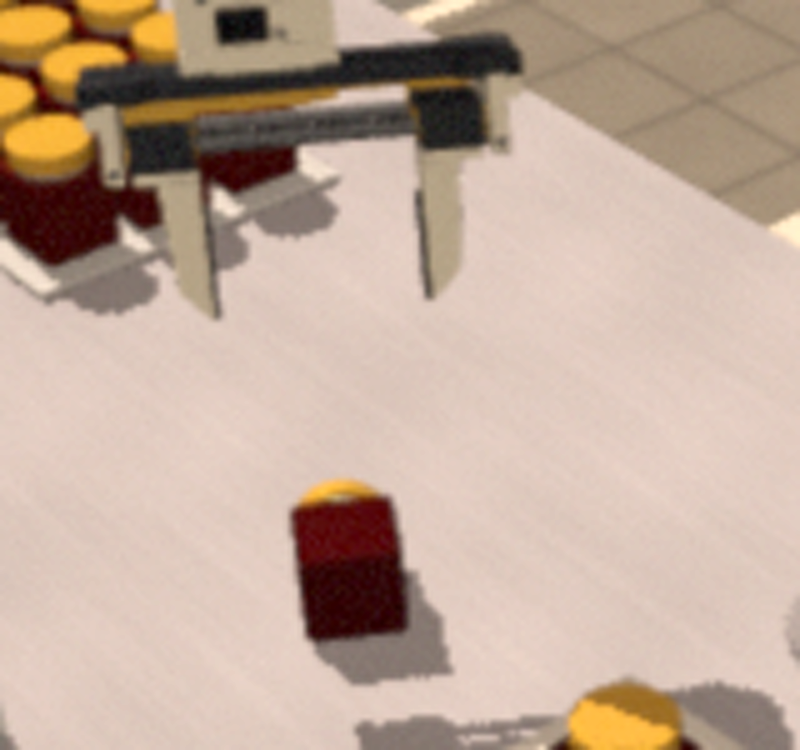

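Call:
drive_tool(
  deltas=[
    {"hand":-1,"tx":0,"ty":-0.17,"tz":0.47,"wx":0,"wy":0,"wz":0},
    {"hand":-1,"tx":0,"ty":-0.17,"tz":0.47,"wx":0,"wy":0,"wz":0},
    {"hand":-1,"tx":0,"ty":-0.17,"tz":0.47,"wx":0,"wy":0,"wz":0},
    {"hand":-1,"tx":0,"ty":-0.17,"tz":0.47,"wx":0,"wy":0,"wz":0},
    {"hand":-1,"tx":0,"ty":-0.17,"tz":0.47,"wx":0,"wy":0,"wz":0},
    {"hand":-1,"tx":0,"ty":-0.17,"tz":0.47,"wx":0,"wy":0,"wz":0},
    {"hand":-1,"tx":0,"ty":-0.1,"tz":0.27,"wx":0,"wy":0,"wz":0},
    {"hand":-1,"tx":0,"ty":0,"tz":0,"wx":0,"wy":0,"wz":0},
    {"hand":-1,"tx":0,"ty":0,"tz":0,"wx":0,"wy":0,"wz":0},
  ],
)

```text
time: 21.07
tool_pos: [592.6, 255.8, 51.1]
tcp_rot: [2.793, 0.0, -0.544]
contact_force: [0.4, 0.1, 0.1]
grip_width: 91.6
```

```bash
python3 - <<'E'
from h import *
go([592.7,256.4,22],[2.7925,0,np.radians(-31)])
snap('side','s14',(200,150,100,90),7)
snap('top','t14',(140,180,120,100),6)
E
```

```text
t 21.07 pos [592.61 255.81  51.05] rpy [ 2.79  0.   -0.54] q [ 0.39  0.91  1.08 -0.21  1.44  0.99] grip 91.6 F [0.37 0.11 0.13]
shift units [-0.01 -0.26  0.68] turn units [-0.01  0.01 -0.03]
```

View pics/s14.png

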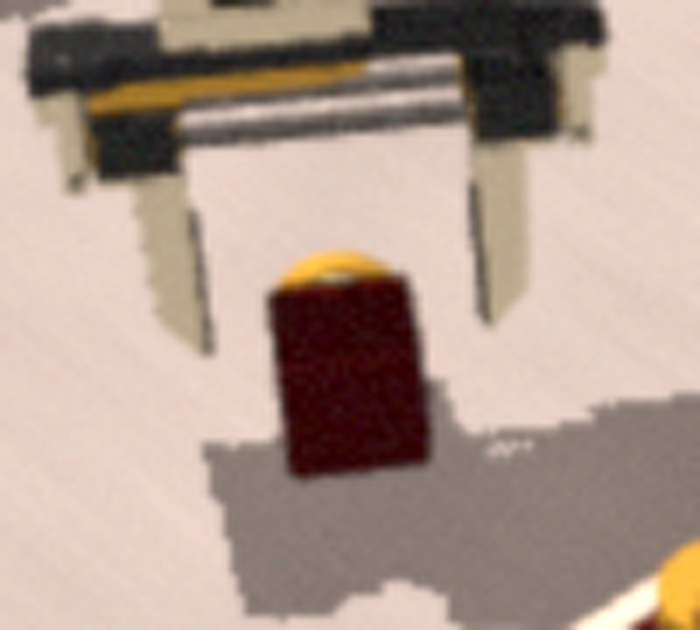

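View pics/t14.png

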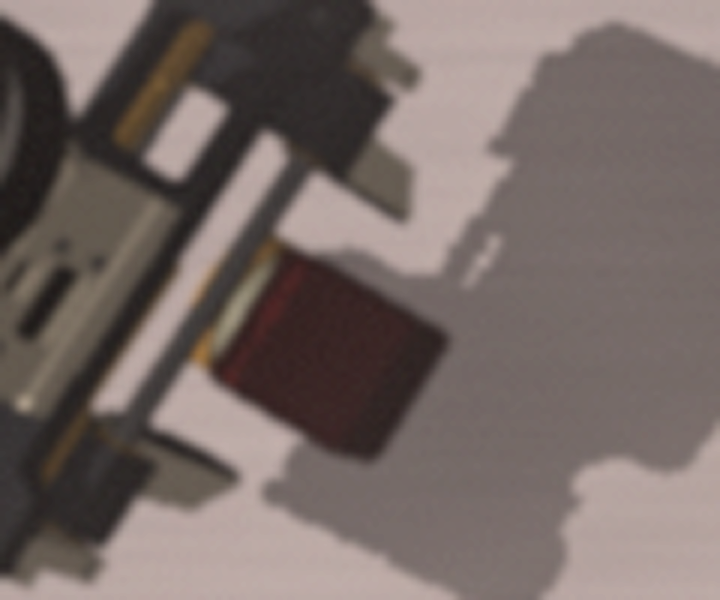

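Call:
drive_tool(
  deltas=[
    {"hand":-1,"tx":0,"ty":-0.1,"tz":0.27,"wx":0,"wy":0,"wz":0},
    {"hand":-1,"tx":0,"ty":-0.1,"tz":0.25,"wx":0,"wy":0,"wz":0},
    {"hand":-1,"tx":0,"ty":-0.06,"tz":0.15,"wx":0,"wy":0,"wz":0},
    {"hand":0,"tx":0,"ty":0,"tz":0,"wx":0,"wy":0,"wz":0},
    {"hand":1,"tx":0,"ty":0,"tz":0,"wx":0,"wy":0,"wz":0},
    {"hand":1,"tx":0,"ty":0,"tz":0,"wx":0,"wy":0,"wz":0},
    {"hand":1,"tx":0,"ty":0,"tz":0,"wx":0,"wy":0,"wz":0},
    {"hand":1,"tx":0,"ty":0,"tz":0,"wx":0,"wy":0,"wz":0},
    {"hand":1,"tx":0,"ty":0,"tz":0,"wx":0,"wy":0,"wz":0},
    {"hand":1,"tx":0,"ty":0,"tz":0,"wx":0,"wy":0,"wz":0},
    {"hand":1,"tx":0,"ty":0,"tz":0,"wx":0,"wy":0,"wz":0},
    {"hand":1,"tx":0,"ty":0,"tz":0,"wx":0,"wy":0,"wz":0},
    {"hand":1,"tx":0,"ty":0,"tz":0,"wx":0,"wy":0,"wz":0},
  ],
)

```text
time: 22.25
tool_pos: [593.0, 256.9, 22.1]
tcp_rot: [2.793, -0.0, -0.543]
contact_force: [-0.6, 0.1, 1.2]
grip_width: 49.6
```

```bash
python3 - <<'E'
from h import *
go([592.7,256.4,120],[2.7925,0,np.radians(-31)])
E
```

```text
t 22.25 pos [592.98 256.86  22.1 ] rpy [ 2.79 -0.   -0.54] q [ 0.39  0.95  1.09 -0.21  1.39  1.  ] grip 49.6 F [-0.62  0.11  1.23]
shift units [ 0.    0.85 -2.3 ] turn units [-0.01  0.   -0.02]
```

Call:
drive_tool(
  deltas=[
    {"hand":1,"tx":0,"ty":0.1,"tz":-0.27,"wx":0,"wy":0,"wz":0},
    {"hand":1,"tx":0,"ty":0.2,"tz":-0.55,"wx":0,"wy":0,"wz":0},
    {"hand":1,"tx":0,"ty":0.2,"tz":-0.55,"wx":0,"wy":0,"wz":0},
    {"hand":1,"tx":0,"ty":0.2,"tz":-0.55,"wx":0,"wy":0,"wz":0},
    {"hand":1,"tx":0,"ty":0.2,"tz":-0.55,"wx":0,"wy":0,"wz":0},
    {"hand":1,"tx":0,"ty":0.2,"tz":-0.55,"wx":0,"wy":0,"wz":0},
    {"hand":1,"tx":0,"ty":0,"tz":0,"wx":0.8,"wy":0,"wz":0},
    {"hand":1,"tx":0,"ty":0,"tz":0,"wx":0.8,"wy":0,"wz":0},
    {"hand":1,"tx":0,"ty":0,"tz":0,"wx":0.8,"wy":0,"wz":0},
    {"hand":1,"tx":0,"ty":0,"tz":0,"wx":0.8,"wy":0,"wz":0},
    {"hand":1,"tx":0,"ty":0,"tz":0,"wx":0.8,"wy":0,"wz":0},
    {"hand":1,"tx":0,"ty":0,"tz":0,"wx":0,"wy":0,"wz":0.97},
    {"hand":1,"tx":0,"ty":0,"tz":0,"wx":0,"wy":0,"wz":0.97},
    {"hand":1,"tx":0,"ty":0,"tz":0,"wx":0,"wy":0,"wz":0.97},
    {"hand":1,"tx":0,"ty":0,"tz":0,"wx":0,"wy":0,"wz":0.97},
    {"hand":1,"tx":0,"ty":0,"tz":0,"wx":0,"wy":0,"wz":0.97},
    {"hand":1,"tx":0,"ty":0,"tz":0,"wx":0,"wy":0,"wz":0.97},
    {"hand":1,"tx":0,"ty":0,"tz":0,"wx":0,"wy":0,"wz":0.97},
    {"hand":1,"tx":0,"ty":0,"tz":0,"wx":0,"wy":0,"wz":0},
  ],
)

```text
time: 23.83
tool_pos: [592.7, 256.6, 150.8]
tcp_rot: [3.141, -0.0, -1.138]
contact_force: [1.0, -0.3, -1.5]
grip_width: 49.9
```

```bash
python3 - <<'E'
from h import *
go([592.7,256.4,120],[np.pi,0,np.radians(-65)])
snap('side','s15')
E
```

```text
t 23.83 pos [592.7  256.56 150.8 ] rpy [ 3.14 -0.   -1.14] q [ 0.29  0.64  1.29 -0.    1.22  1.43] grip 49.9 F [ 0.98 -0.33 -1.45]
shift units [0.   0.   0.77] turn units [ 0.   -0.   -0.04]
```

View pics/s15.png

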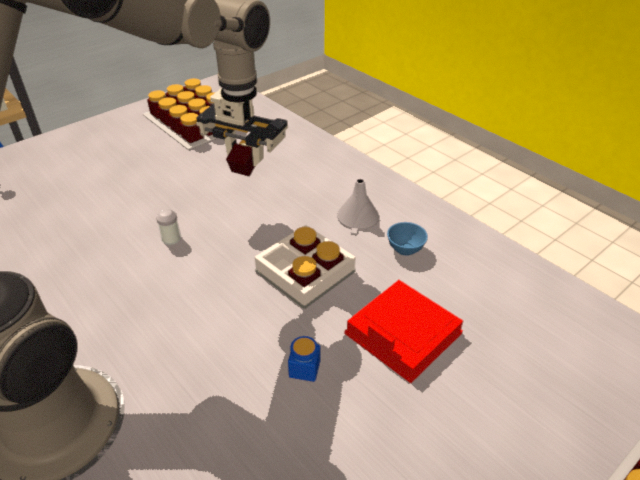

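Call:
drive_tool(
  deltas=[
    {"hand":1,"tx":0,"ty":0,"tz":0,"wx":0.5,"wy":0,"wz":0},
    {"hand":1,"tx":0,"ty":0,"tz":0,"wx":0.8,"wy":0,"wz":0},
    {"hand":1,"tx":0,"ty":0,"tz":0,"wx":0.8,"wy":0,"wz":0},
    {"hand":1,"tx":0,"ty":0,"tz":0,"wx":0.8,"wy":0,"wz":0},
    {"hand":1,"tx":0,"ty":0,"tz":0,"wx":0.8,"wy":0,"wz":0},
    {"hand":1,"tx":0,"ty":0,"tz":0,"wx":0.8,"wy":0,"wz":0},
    {"hand":1,"tx":0,"ty":0,"tz":0,"wx":0.8,"wy":0,"wz":0},
    {"hand":1,"tx":0,"ty":0,"tz":0,"wx":0.8,"wy":0,"wz":0},
    {"hand":1,"tx":0,"ty":0,"tz":0,"wx":0.8,"wy":0,"wz":0},
    {"hand":1,"tx":0,"ty":0,"tz":0,"wx":0.8,"wy":0,"wz":0},
    {"hand":1,"tx":0,"ty":0,"tz":0,"wx":0.8,"wy":0,"wz":0},
    {"hand":1,"tx":0,"ty":0,"tz":0,"wx":0.8,"wy":0,"wz":0},
    {"hand":1,"tx":0,"ty":0,"tz":0,"wx":0.8,"wy":0,"wz":0},
    {"hand":1,"tx":0,"ty":0,"tz":0,"wx":0.8,"wy":0,"wz":0},
    {"hand":1,"tx":0,"ty":0,"tz":0,"wx":0.8,"wy":0,"wz":0},
    {"hand":1,"tx":0,"ty":0,"tz":0,"wx":0.8,"wy":0,"wz":0},
    {"hand":1,"tx":0,"ty":0,"tz":0,"wx":0.8,"wy":0,"wz":0},
    {"hand":1,"tx":0,"ty":0,"tz":0,"wx":0.7,"wy":0,"wz":0},
    {"hand":1,"tx":0,"ty":0,"tz":0,"wx":0,"wy":0,"wz":0},
    {"hand":1,"tx":0,"ty":0,"tz":0,"wx":0,"wy":0,"wz":0},
  ],
)

```text
time: 25.55
tool_pos: [599.7, 253.2, 173.9]
tcp_rot: [-2.25, 0.072, -1.07]
contact_force: [-1.0, -0.7, -1.6]
grip_width: 50.2
```

```bash
python3 - <<'E'
from h import *
o=get_obs();A=R.from_euler('xyz',o['tcp_rot']);print('tool z',A.apply([0,0,1]),'x',A.apply([1,0,0]))
T=R.from_euler('xyz',[np.pi,0,np.radians(-65)])*R.from_euler('x',70,degrees=True)
go(o['tool_pos']+[0,0,-100],T.as_euler('xyz'))
im=capture('side');cv2.imwrite('pics/s16.png',im[:,:,::-1])
cv2.imwrite('pics/s16b.png',cv2.convertScaleAbs(cv2.resize(im[80:220,160:320,::-1],None,fx=5,fy=5,interpolation=cv2.INTER_CUBIC),alpha=1.6))
E
```

```text
tool z [ 0.66031118  0.41353287 -0.62688094] x [ 0.47922471 -0.8747143  -0.07223968]
t 25.55 pos [599.71 253.21 173.92] rpy [-2.25  0.07 -1.07] q [ 0.13  0.42  2.03  1.98  0.36 -0.62] grip 50.2 F [-0.97 -0.73 -1.61]
shift units [0.18 1.94 1.57] turn units [ 3.81  1.06 -0.36]
```

View pics/s16.png

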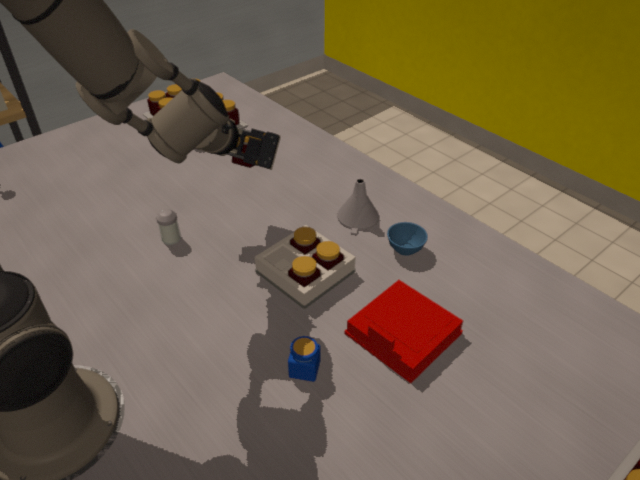

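View pics/s16b.png

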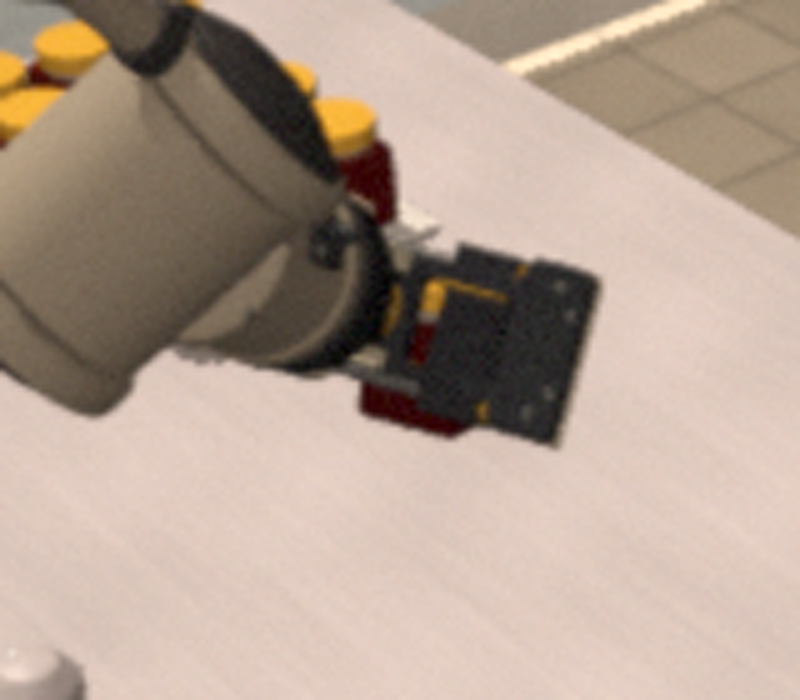

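Call:
drive_tool(
  deltas=[
    {"hand":1,"tx":0,"ty":0,"tz":0,"wx":0.4,"wy":0.1,"wz":-0.03},
    {"hand":1,"tx":0,"ty":0,"tz":0,"wx":0.4,"wy":0.1,"wz":-0.03},
    {"hand":1,"tx":0,"ty":0,"tz":0,"wx":0.4,"wy":0.1,"wz":-0.03},
    {"hand":1,"tx":0,"ty":0,"tz":0,"wx":0.4,"wy":0.1,"wz":-0.03},
    {"hand":1,"tx":0,"ty":0,"tz":0,"wx":0.4,"wy":0.1,"wz":-0.03},
    {"hand":1,"tx":0,"ty":0,"tz":0,"wx":0.4,"wy":0.1,"wz":-0.03},
    {"hand":1,"tx":0,"ty":0,"tz":0,"wx":0.4,"wy":0.1,"wz":-0.03},
    {"hand":1,"tx":0,"ty":0,"tz":0,"wx":0,"wy":0,"wz":0},
  ],
)

```text
time: 26.27
tool_pos: [599.4, 254.3, 173.4]
tcp_rot: [-2.008, 0.026, -1.11]
contact_force: [-0.7, 0.0, -1.6]
grip_width: 50.0
```

```bash
python3 - <<'E'
from h import *
o=get_obs()
T=R.from_euler('xyz',[np.pi,0,np.radians(-65)])*R.from_euler('x',70,degrees=True)
go([590,250,150],T.as_euler('xyz'))
E
```

```text
t 26.27 pos [599.35 254.26 173.35] rpy [-2.01  0.03 -1.11] q [ 0.14  0.51  2.19  2.68  0.72 -1.33] grip 50.0 F [-0.69  0.02 -1.62]
shift units [0.01 0.64 0.01] turn units [ 1.01  0.38 -0.17]
```

Call:
drive_tool(
  deltas=[
    {"hand":1,"tx":0,"ty":0,"tz":0,"wx":0.34,"wy":0.13,"wz":-0.06},
    {"hand":1,"tx":0,"ty":0,"tz":0,"wx":0.34,"wy":0.13,"wz":-0.06},
    {"hand":1,"tx":0,"ty":0,"tz":0,"wx":0.34,"wy":0.13,"wz":-0.06},
    {"hand":1,"tx":0,"ty":0,"tz":0,"wx":0,"wy":0,"wz":0},
    {"hand":1,"tx":0,"ty":0,"tz":0,"wx":0,"wy":0,"wz":0},
  ],
)

```text
time: 26.68
tool_pos: [600.1, 254.2, 174.2]
tcp_rot: [-1.919, -0.001, -1.135]
contact_force: [-0.8, -0.6, -1.2]
grip_width: 49.5
```

```bash
python3 - <<'E'
from h import *
o=get_obs()
T=R.from_euler('xyz',[np.pi,0,np.radians(-65)])*R.from_euler('x',70,degrees=True)
go([590,250,60],T.as_euler('xyz'))
go(o['tool_pos']-[0,0,40],T.as_euler('xyz'))
im=capture('side')
cv2.imwrite('pics/s17.png',cv2.convertScaleAbs(cv2.resize(im[60:260,120:320,::-1],None,fx=3.5,fy=3.5,interpolation=cv2.INTER_CUBIC),alpha=1.6))
im=capture('top')
cv2.imwrite('pics/t17.png',cv2.convertScaleAbs(im[:,:,::-1],alpha=1.3))
E
```

```text
t 26.68 pos [600.13 254.22 174.15] rpy [-1.92 -0.   -1.14] q [ 0.16  0.57  2.22  2.81  0.89 -1.45] grip 49.5 F [-0.82 -0.56 -1.2 ]
shift units [-0.01  2.78  0.72] turn units [-0.01 -0.01  0.  ]
t 26.68 pos [600.13 254.22 174.15] rpy [-1.92 -0.   -1.14] q [ 0.16  0.57  2.22  2.81  0.89 -1.45] grip 49.5 F [-0.82 -0.56 -1.2 ]
shift units [-0.    0.94  0.34] turn units [-0.01 -0.01  0.  ]
```

View pics/s17.png

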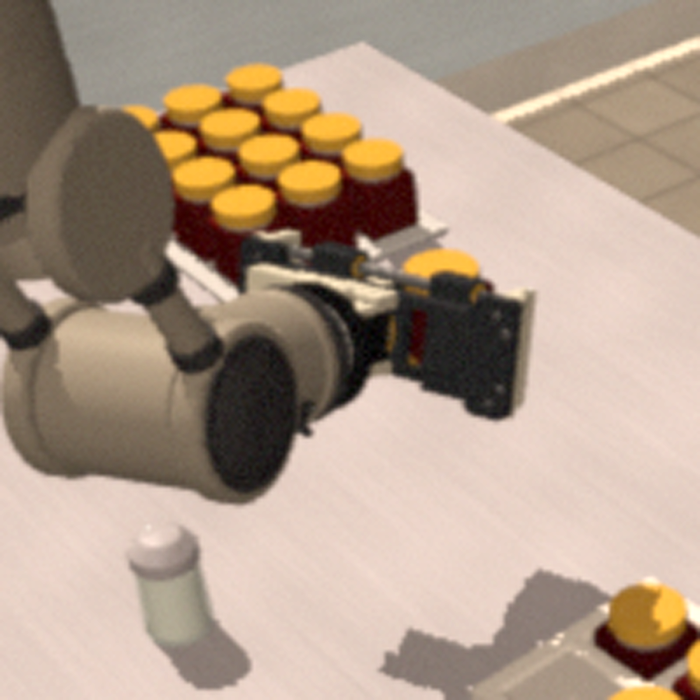

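View pics/t17.png

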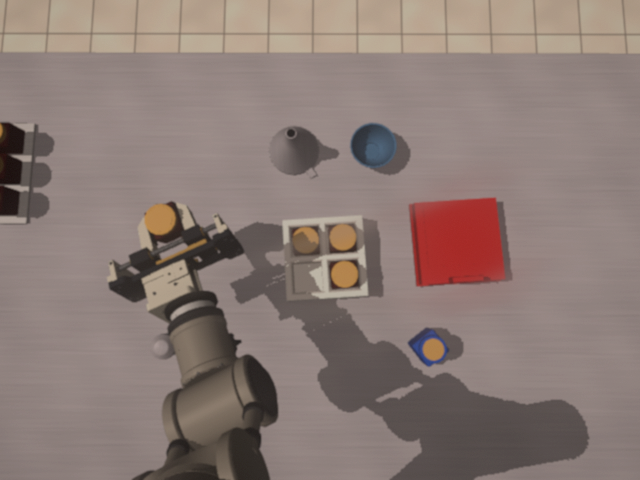

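Call:
drive_tool(
  deltas=[
    {"hand":1,"tx":0.05,"ty":0.2,"tz":0.05,"wx":0,"wy":0,"wz":0},
    {"hand":1,"tx":0.06,"ty":0.32,"tz":0.09,"wx":0,"wy":0,"wz":0},
    {"hand":1,"tx":0.06,"ty":0.32,"tz":0.09,"wx":0,"wy":0,"wz":0},
    {"hand":1,"tx":0.06,"ty":0.32,"tz":0.09,"wx":0,"wy":0,"wz":0},
    {"hand":1,"tx":0.06,"ty":0.32,"tz":0.09,"wx":0,"wy":0,"wz":0},
    {"hand":1,"tx":0.06,"ty":0.32,"tz":0.09,"wx":0,"wy":0,"wz":0},
    {"hand":1,"tx":0.06,"ty":0.32,"tz":0.09,"wx":0,"wy":0,"wz":0},
    {"hand":1,"tx":0.04,"ty":0.3,"tz":0.06,"wx":0,"wy":0,"wz":0},
    {"hand":1,"tx":0,"ty":0,"tz":0,"wx":0,"wy":0,"wz":0},
    {"hand":1,"tx":0,"ty":0,"tz":0,"wx":0,"wy":0,"wz":0},
  ],
)

```text
time: 27.62
tool_pos: [600.4, 233.3, 74.3]
tcp_rot: [-1.918, -0.001, -1.138]
contact_force: [0.7, 0.0, -1.4]
grip_width: 49.9
```

```bash
python3 - <<'E'
from h import *
o=get_obs()
T=R.from_euler('xyz',[np.pi,0,np.radians(-65)])*R.from_euler('x',70,degrees=True)
go(o['tool_pos']-[0,0,o['tool_pos'][2]-36],T.as_euler('xyz'))
im=capture('side')
cv2.imwrite('pics/s18.png',cv2.convertScaleAbs(cv2.resize(im[100:280,120:320,::-1],None,fx=4,fy=4,interpolation=cv2.INTER_CUBIC),alpha=1.6))
im=capture('top')
cv2.imwrite('pics/t18.png',cv2.convertScaleAbs(cv2.resize(im[160:400,100:300,::-1],None,fx=2.5,fy=2.5,interpolation=cv2.INTER_CUBIC),alpha=1.5))
E
```

```text
t 27.62 pos [600.42 233.28  74.31] rpy [-1.92 -0.   -1.14] q [ 0.11  0.84  2.25  2.81  1.18 -1.55] grip 49.9 F [ 0.67  0.01 -1.45]
shift units [-0.    0.9   0.33] turn units [-0.02 -0.04  0.  ]
```

View pics/s18.png

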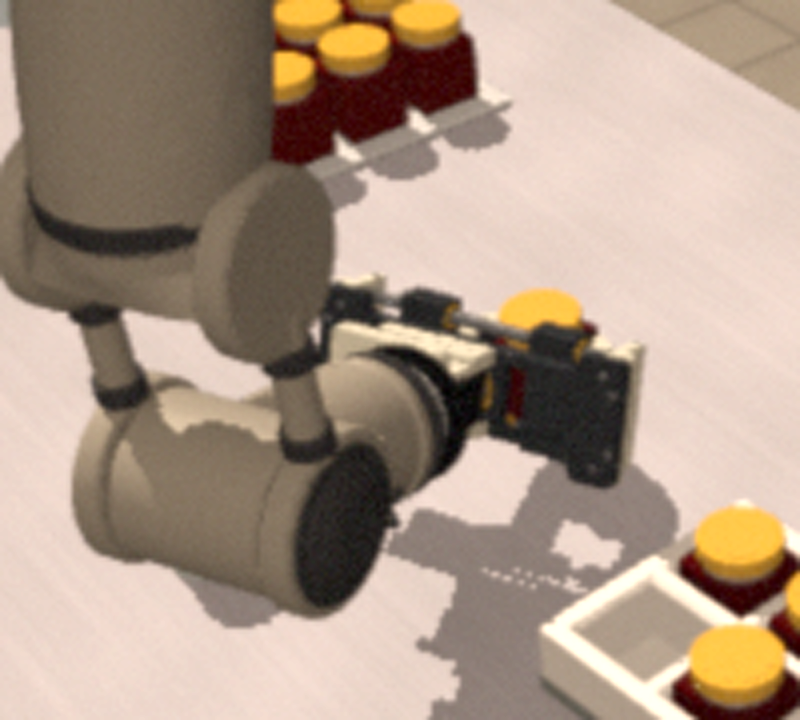

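View pics/t18.png

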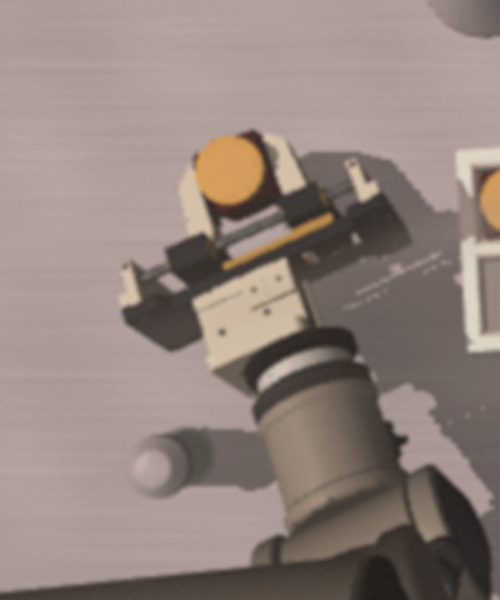

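Call:
drive_tool(
  deltas=[
    {"hand":1,"tx":0,"ty":0.15,"tz":0.05,"wx":0,"wy":-0.03,"wz":0},
    {"hand":1,"tx":0,"ty":0.2,"tz":0.07,"wx":0,"wy":0,"wz":0},
    {"hand":1,"tx":0,"ty":0.2,"tz":0.07,"wx":0,"wy":0,"wz":0},
    {"hand":1,"tx":0,"ty":0.15,"tz":0.06,"wx":0,"wy":0,"wz":0},
    {"hand":1,"tx":0,"ty":0.1,"tz":0.04,"wx":0,"wy":0,"wz":0},
    {"hand":1,"tx":0,"ty":0.05,"tz":0.02,"wx":0,"wy":0,"wz":0},
    {"hand":1,"tx":0,"ty":0,"tz":0,"wx":0,"wy":0,"wz":0},
    {"hand":1,"tx":0,"ty":0,"tz":0,"wx":0,"wy":0,"wz":0},
  ],
)

```text
time: 28.38
tool_pos: [600.5, 233.3, 38.5]
tcp_rot: [-1.916, -0.002, -1.135]
contact_force: [-0.4, 1.0, 1.9]
grip_width: 49.6
```

```bash
python3 - <<'E'
from h import *
im=capture('side')
cv2.imwrite('pics/s19.png',cv2.convertScaleAbs(cv2.resize(im[120:300,120:320,::-1],None,fx=4,fy=4,interpolation=cv2.INTER_CUBIC),alpha=1.6))
E
```

```text
(no output)
```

View pics/s19.png

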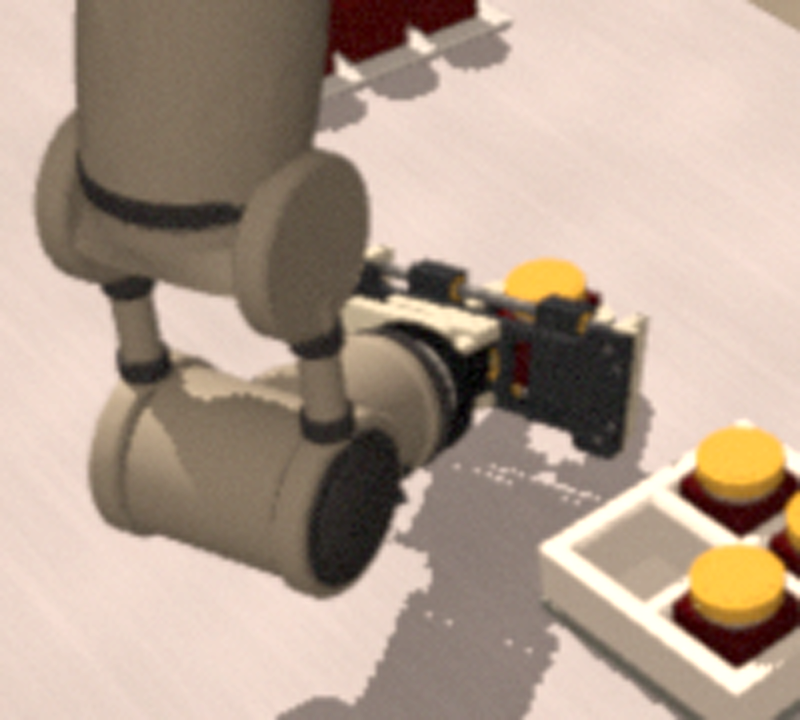

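Call:
drive_tool(
  deltas=[
    {"hand":1,"tx":0,"ty":0.02,"tz":0.01,"wx":0,"wy":0,"wz":0},
    {"hand":1,"tx":0,"ty":0.02,"tz":0.01,"wx":0,"wy":0,"wz":0},
    {"hand":1,"tx":0,"ty":0,"tz":0,"wx":0,"wy":0,"wz":0},
    {"hand":1,"tx":0,"ty":0,"tz":0,"wx":0,"wy":0,"wz":0},
  ],
)

```text
time: 28.77
tool_pos: [600.8, 233.4, 38.4]
tcp_rot: [-1.913, -0.002, -1.136]
contact_force: [-4.3, -0.9, 10.7]
grip_width: 49.6
```

Call:
drive_tool(
  deltas=[
    {"hand":0,"tx":0,"ty":0,"tz":0,"wx":0,"wy":0,"wz":0},
    {"hand":-0.5,"tx":0,"ty":0,"tz":0,"wx":0,"wy":0,"wz":0},
    {"hand":-1,"tx":0,"ty":0,"tz":0,"wx":0,"wy":0,"wz":0},
    {"hand":-1,"tx":0,"ty":0,"tz":0,"wx":0,"wy":0,"wz":0},
    {"hand":-1,"tx":0,"ty":0,"tz":0,"wx":0,"wy":0,"wz":0},
    {"hand":-1,"tx":0,"ty":0,"tz":0,"wx":0,"wy":0,"wz":0},
    {"hand":-1,"tx":0,"ty":0,"tz":0,"wx":0,"wy":0,"wz":0},
    {"hand":-1,"tx":0,"ty":-0.1,"tz":-0.06,"wx":0,"wy":0,"wz":0},
    {"hand":-1,"tx":0,"ty":-0.2,"tz":-0.15,"wx":0,"wy":0,"wz":0},
    {"hand":-1,"tx":0,"ty":-0.2,"tz":-0.15,"wx":0,"wy":0,"wz":0},
  ],
)

```text
time: 29.6
tool_pos: [594.0, 230.4, 60.2]
tcp_rot: [-1.918, -0.001, -1.135]
contact_force: [-0.0, 0.1, -1.1]
grip_width: 91.5
```

```bash
python3 - <<'E'
from h import *
go([590,228,180],[-1.92,0,-1.134])
im=capture('side')
cv2.imwrite('pics/s20.png',cv2.convertScaleAbs(cv2.resize(im[120:300,120:320,::-1],None,fx=4,fy=4,interpolation=cv2.INTER_CUBIC),alpha=1.6))
E
```

```text
t 29.6 pos [593.99 230.42  60.23] rpy [-1.92 -0.   -1.14] q [ 0.1   0.89  2.26  2.81  1.23 -1.57] grip 91.5 F [-0.03  0.06 -1.07]
shift units [ 0.02 -2.78 -1.13] turn units [-0.02 -0.02  0.01]
```

View pics/s20.png

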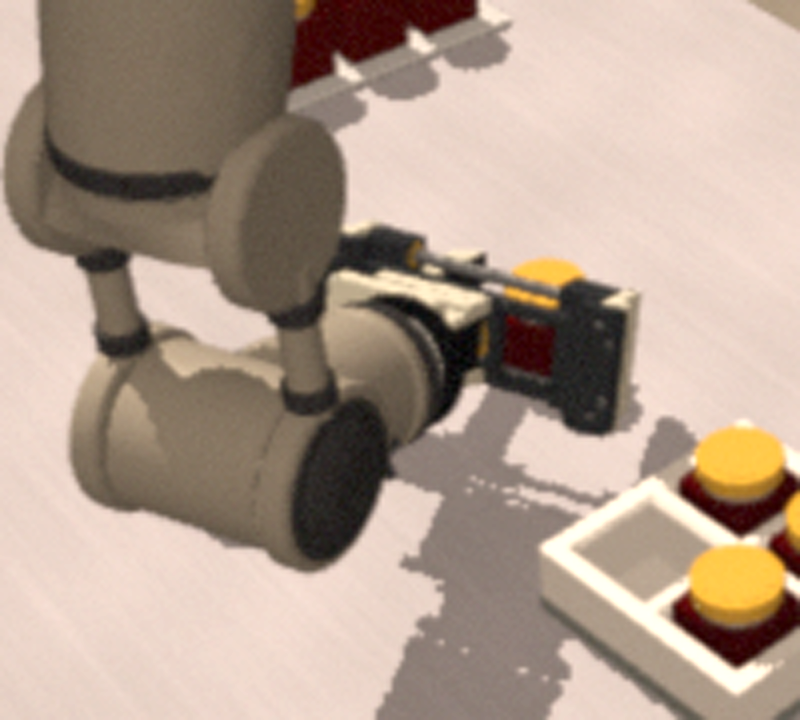

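Jar_b is standing. I'll rise and then turn the tool back down.

Call:
drive_tool(
  deltas=[
    {"hand":-1,"tx":0,"ty":-0.3,"tz":-0.14,"wx":0,"wy":0,"wz":0},
    {"hand":-1,"tx":0,"ty":-0.4,"tz":-0.16,"wx":0,"wy":0,"wz":0},
    {"hand":-1,"tx":0,"ty":-0.4,"tz":-0.16,"wx":0,"wy":0,"wz":0},
    {"hand":-1,"tx":0,"ty":-0.4,"tz":-0.16,"wx":0,"wy":0,"wz":0},
    {"hand":-1,"tx":0,"ty":-0.4,"tz":-0.16,"wx":0,"wy":0,"wz":0},
    {"hand":-1,"tx":0,"ty":-0.4,"tz":-0.16,"wx":0,"wy":0,"wz":0},
    {"hand":-1,"tx":0,"ty":-0.4,"tz":-0.16,"wx":0,"wy":0,"wz":0},
    {"hand":-1,"tx":0,"ty":-0.3,"tz":-0.12,"wx":0,"wy":0,"wz":0},
    {"hand":-1,"tx":0,"ty":0,"tz":0,"wx":-0.5,"wy":0,"wz":0},
    {"hand":-1,"tx":0,"ty":0,"tz":0,"wx":-0.5,"wy":0,"wz":0},
    {"hand":-1,"tx":0,"ty":0,"tz":0,"wx":-0.5,"wy":0,"wz":0},
    {"hand":-1,"tx":0,"ty":0,"tz":0,"wx":-0.5,"wy":0,"wz":0},
    {"hand":-1,"tx":0,"ty":0,"tz":0,"wx":-0.5,"wy":0,"wz":0},
    {"hand":-1,"tx":0,"ty":0,"tz":0,"wx":-0.5,"wy":0,"wz":0},
    {"hand":-1,"tx":0,"ty":0,"tz":0,"wx":-0.5,"wy":0,"wz":0},
    {"hand":-1,"tx":0,"ty":0,"tz":0,"wx":-0.5,"wy":0,"wz":0},
  ],
)

```text
time: 30.98
tool_pos: [589.1, 225.7, 187.8]
tcp_rot: [-2.258, 0.002, -1.129]
contact_force: [-0.8, -3.4, -1.3]
grip_width: 91.7
```

```bash
python3 - <<'E'
from h import *
go([590,228,190],[np.pi,0,-1.134])
E
```

```text
t 30.98 pos [589.08 225.68 187.76] rpy [-2.26  0.   -1.13] q [ 0.13  0.35  2.07  2.09  0.28 -0.74] grip 91.7 F [-0.79 -3.43 -1.29]
shift units [-0.04 -0.07 -0.  ] turn units [-10.13   0.05   0.04]
```

Call:
drive_tool(
  deltas=[
    {"hand":-1,"tx":0,"ty":0,"tz":0,"wx":-0.4,"wy":-0.3,"wz":0},
    {"hand":-1,"tx":0,"ty":0,"tz":0,"wx":-0.4,"wy":-0.3,"wz":0},
    {"hand":-1,"tx":0,"ty":0,"tz":0,"wx":-0.4,"wy":-0.3,"wz":0},
    {"hand":-1,"tx":0,"ty":0,"tz":0,"wx":-0.5,"wy":-0.2,"wz":0},
    {"hand":-1,"tx":0,"ty":0,"tz":0,"wx":-0.6,"wy":0,"wz":0},
    {"hand":-1,"tx":0,"ty":0,"tz":0,"wx":-0.6,"wy":0,"wz":0},
    {"hand":-1,"tx":0,"ty":0,"tz":0,"wx":-0.6,"wy":0,"wz":0},
    {"hand":-1,"tx":0,"ty":0,"tz":0,"wx":-0.6,"wy":0,"wz":0},
    {"hand":-1,"tx":0,"ty":0,"tz":0,"wx":0,"wy":0,"wz":0},
  ],
)

```text
time: 31.73
tool_pos: [589.7, 229.5, 188.5]
tcp_rot: [-2.519, 0.055, -1.069]
contact_force: [0.2, -0.0, -0.2]
grip_width: 92.1
```

```bash
python3 - <<'E'
from h import *
go([590,228,190],[np.pi,0,-1.134])
E
```

```text
t 31.73 pos [589.66 229.53 188.46] rpy [-2.52  0.05 -1.07] q [0.12 0.35 1.85 0.64 0.44 0.69] grip 92.1 F [ 0.23 -0.01 -0.22]
shift units [ 0.04 -0.01 -0.04] turn units [-7.11  0.84  0.53]
```

Call:
drive_tool(
  deltas=[
    {"hand":-0.5,"tx":0,"ty":0,"tz":0,"wx":-0.79,"wy":0.09,"wz":0.06},
    {"hand":-0.5,"tx":0,"ty":0,"tz":0,"wx":-0.79,"wy":0.09,"wz":0.06},
    {"hand":-0.5,"tx":0,"ty":0,"tz":0,"wx":-0.79,"wy":0.09,"wz":0.06},
    {"hand":-0.5,"tx":0,"ty":0,"tz":0,"wx":-0.79,"wy":0.09,"wz":0.06},
    {"hand":-0.5,"tx":0,"ty":0,"tz":0,"wx":-0.79,"wy":0.09,"wz":0.06},
    {"hand":-0.5,"tx":0,"ty":0,"tz":0,"wx":-0.79,"wy":0.09,"wz":0.06},
    {"hand":-0.5,"tx":0,"ty":0,"tz":0,"wx":-0.79,"wy":0.09,"wz":0.06},
    {"hand":-0.5,"tx":0,"ty":0,"tz":0,"wx":-0.79,"wy":0.09,"wz":0.06},
    {"hand":-0.5,"tx":0,"ty":0,"tz":0,"wx":-0.79,"wy":0.1,"wz":0.06},
    {"hand":-0.5,"tx":-1,"ty":0,"tz":0,"wx":0,"wy":0,"wz":0},
    {"hand":-0.5,"tx":-1,"ty":0,"tz":0,"wx":0,"wy":0,"wz":0},
    {"hand":-0.5,"tx":-1,"ty":0,"tz":0,"wx":0,"wy":0,"wz":0},
    {"hand":-0.5,"tx":0,"ty":0,"tz":0,"wx":0,"wy":0,"wz":0},
  ],
)

```text
time: 32.82
tool_pos: [532.9, 346.1, 187.0]
tcp_rot: [-3.14, 0.015, -1.124]
contact_force: [-0.6, 0.2, -0.3]
grip_width: 69.0
```

```bash
python3 - <<'E'
from h import *
go([590,228,190],[np.pi,0,-1.134])
a=capture('side');b=capture('top')
f=lambda im,x,y,w,h,k:cv2.convertScaleAbs(cv2.resize(im[y:y+h,x:x+w,::-1],None,fx=k,fy=k,interpolation=cv2.INTER_CUBIC),alpha=1.8)
cv2.imwrite('pics/s21.png',f(a,200,140,100,90,7));cv2.imwrite('pics/t21.png',f(b,130,180,110,90,7))
E
```

```text
t 32.82 pos [532.85 346.05 187.  ] rpy [-3.14  0.01 -1.12] q [0.45 0.59 1.28 0.02 1.28 1.57] grip 69.0 F [-0.61  0.22 -0.28]
shift units [ 3.28 -0.01 -0.12] turn units [-0.02  0.17  0.12]
```

View pics/s21.png

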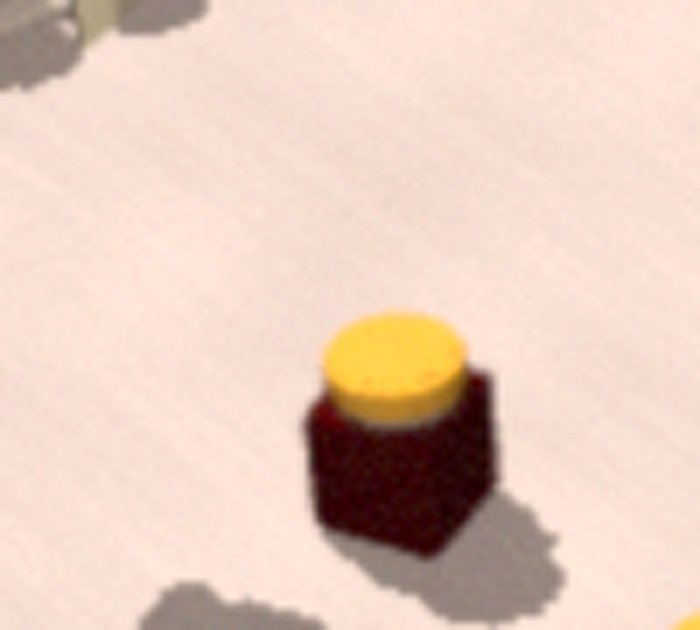

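View pics/t21.png

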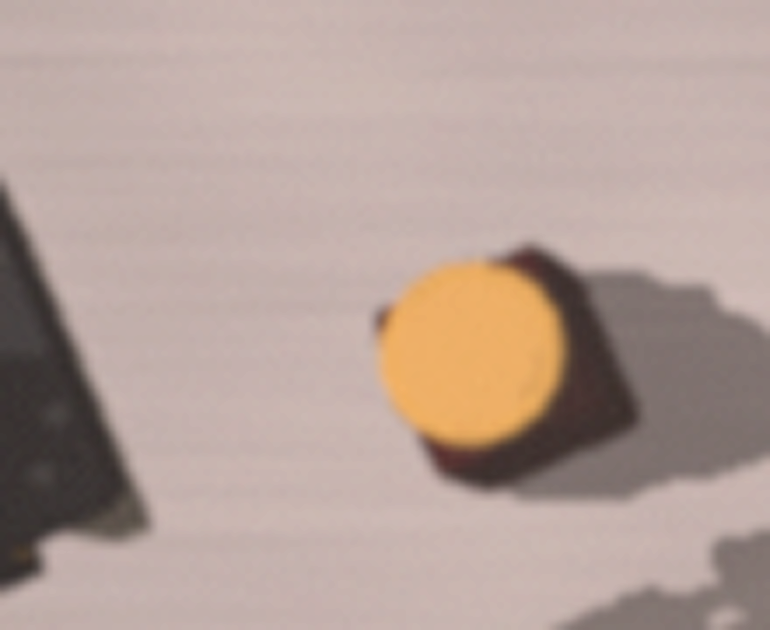

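Jar_b is upright. Its cap centre is at (473,354) in the top crop and about (394,357) in the side crop. Its base corners are at (318,522), (432,558), (494,488) in the side crop and about (637,415), (490,488) in the top crop.

```bash
python3 - <<'E'
from h import *
np.set_printoptions(precision=1,suppress=True)
print('cap top',bp('top',off([(473,354)],(130,180),7),66),'cap side',bp('side',off([(394,355)],(200,140),7),66))
P=bp('side',off([(318,522),(432,558),(494,488)],(200,140),7),0)
e=np.diff(P,axis=0);print((P[0]+P[2])/2,np.linalg.norm(e,axis=1),np.degrees(np.arctan2(e[:,1],e[:,0])))
P=bp('top',off([(490,488),(637,415),(584,280)],(130,180),7),0)
e=np.diff(P,axis=0);print(P,np.linalg.norm(e,axis=1),np.degrees(np.arctan2(e[:,1],e[:,0])))
E
```

```text
cap top [[597.9 231.4  66. ]] cap side [[595.8 229.1  66. ]]
[597.  231.5   0. ] [45.3 43. ] [-66.8  23.2]
[[568.4 243.2   0. ]
 [589.2 202.5   0. ]
 [627.6 218.7   0. ]] [45.7 41.6] [-62.9  22.9]
```

Call:
drive_tool(
  deltas=[
    {"hand":-0.5,"tx":0,"ty":0,"tz":0,"wx":0,"wy":0.17,"wz":0.9},
    {"hand":-0.5,"tx":0,"ty":0,"tz":0,"wx":0,"wy":0,"wz":0.9},
    {"hand":-0.5,"tx":0,"ty":0,"tz":0,"wx":0,"wy":0,"wz":0.95},
    {"hand":-0.5,"tx":0,"ty":0,"tz":0,"wx":0,"wy":0,"wz":0.95},
    {"hand":-0.5,"tx":0,"ty":0,"tz":0,"wx":0,"wy":0,"wz":0.95},
    {"hand":-0.5,"tx":0,"ty":0,"tz":0,"wx":0,"wy":0,"wz":0.95},
    {"hand":-0.5,"tx":0,"ty":0,"tz":0,"wx":0,"wy":0,"wz":0.95},
    {"hand":-0.5,"tx":0,"ty":0,"tz":0,"wx":0,"wy":0,"wz":0.95},
    {"hand":-0.5,"tx":0,"ty":0,"tz":0,"wx":0,"wy":0,"wz":0.95},
    {"hand":-0.5,"tx":0,"ty":0,"tz":0,"wx":0,"wy":0,"wz":0.85},
    {"hand":-0.5,"tx":0.42,"ty":-0.5,"tz":0,"wx":0,"wy":0,"wz":0},
    {"hand":-0.5,"tx":0.42,"ty":-0.5,"tz":0,"wx":0,"wy":0,"wz":0},
    {"hand":-0.5,"tx":0.42,"ty":-0.5,"tz":0.3,"wx":0,"wy":0,"wz":0},
    {"hand":-0.5,"tx":0.42,"ty":-0.5,"tz":0.4,"wx":0,"wy":0,"wz":0},
    {"hand":-0.5,"tx":0.42,"ty":-0.5,"tz":0.4,"wx":0,"wy":0,"wz":0},
    {"hand":-0.5,"tx":0,"ty":0,"tz":0.4,"wx":0,"wy":0,"wz":0},
    {"hand":-0.5,"tx":0,"ty":0,"tz":0,"wx":0,"wy":0,"wz":0},
    {"hand":-0.5,"tx":0,"ty":0,"tz":0,"wx":0,"wy":0,"wz":0},
    {"hand":-0.5,"tx":0,"ty":0,"tz":0,"wx":0,"wy":0,"wz":0},
  ],
)

```text
time: 34.5
tool_pos: [600.6, 223.6, 130.1]
tcp_rot: [-3.133, -0.003, -1.945]
contact_force: [0.3, 0.2, -0.4]
grip_width: 69.2
```

```bash
python3 - <<'E'
from h import *
go([597.5,231,66.5],[np.pi,0,np.radians(-111)])
E
```

```text
t 34.5 pos [600.64 223.56 130.07] rpy [-3.13 -0.   -1.95] q [ 0.24  0.65  1.33 -0.01  1.16  2.19] grip 69.2 F [ 0.27  0.19 -0.44]
shift units [-0.15  0.15  1.59] turn units [-0.1  -0.04 -0.09]
```

Call:
drive_tool(
  deltas=[
    {"hand":-0.5,"tx":-0.08,"ty":0.08,"tz":0.3,"wx":-0.1,"wy":-0.04,"wz":-0.09},
    {"hand":-0.5,"tx":-0.07,"ty":0.07,"tz":0.4,"wx":0,"wy":0,"wz":0},
    {"hand":-0.5,"tx":0,"ty":0,"tz":0.4,"wx":0,"wy":0,"wz":0},
    {"hand":-0.5,"tx":0,"ty":0,"tz":0.2,"wx":0,"wy":0,"wz":0},
    {"hand":-0.5,"tx":0,"ty":0,"tz":0,"wx":0,"wy":0,"wz":0},
    {"hand":-0.5,"tx":0,"ty":0,"tz":0,"wx":0,"wy":0,"wz":0},
  ],
)

```text
time: 35.0
tool_pos: [597.0, 231.5, 77.3]
tcp_rot: [3.141, -0.001, -1.937]
contact_force: [0.1, 0.1, 0.8]
grip_width: 68.9
```

```bash
python3 - <<'E'
from h import *
go([597.5,231,66.5],[np.pi,0,np.radians(-111)])
snap('side','s22',(200,110,120,110),6)
E
```

```text
t 35.0 pos [596.99 231.47  77.29] rpy [ 3.14 -0.   -1.94] q [ 0.25  0.71  1.38 -0.    1.06  2.19] grip 68.9 F [0.11 0.13 0.82]
shift units [ 0.01 -0.02  0.27] turn units [ 0.01 -0.01  0.  ]
```

View pics/s22.png

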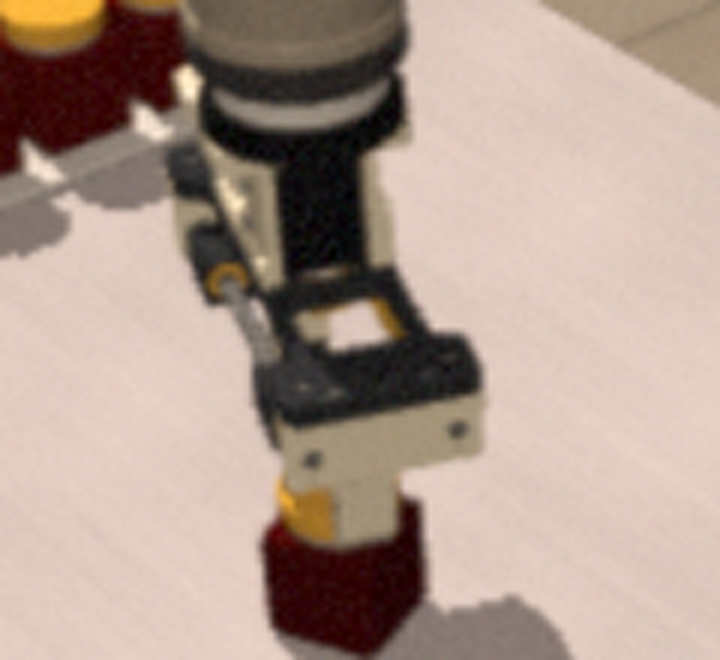

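Call:
drive_tool(
  deltas=[
    {"hand":-0.5,"tx":0.01,"ty":-0.02,"tz":0.15,"wx":0,"wy":0,"wz":0},
    {"hand":-0.5,"tx":0,"ty":0,"tz":0.12,"wx":0,"wy":0,"wz":0},
    {"hand":1,"tx":0,"ty":0,"tz":0,"wx":0,"wy":0,"wz":0},
    {"hand":1,"tx":0,"ty":0,"tz":0,"wx":0,"wy":0,"wz":0},
    {"hand":1,"tx":0,"ty":0,"tz":0,"wx":0,"wy":0,"wz":0},
    {"hand":1,"tx":0,"ty":0,"tz":0,"wx":0,"wy":0,"wz":0},
    {"hand":1,"tx":0,"ty":0,"tz":0,"wx":0,"wy":0,"wz":0},
    {"hand":1,"tx":0,"ty":0,"tz":0,"wx":0,"wy":0,"wz":0},
    {"hand":1,"tx":0,"ty":0,"tz":0,"wx":0,"wy":0,"wz":0},
  ],
)

```text
time: 35.8
tool_pos: [597.9, 230.4, 66.7]
tcp_rot: [-3.141, -0.001, -1.938]
contact_force: [0.3, -0.4, 1.6]
grip_width: 48.0
```

Call:
drive_tool(
  deltas=[
    {"hand":1,"tx":0,"ty":0,"tz":-0.2,"wx":0,"wy":0,"wz":0},
    {"hand":1,"tx":0,"ty":0,"tz":-0.5,"wx":0,"wy":0,"wz":0},
    {"hand":1,"tx":0,"ty":0,"tz":-0.7,"wx":0,"wy":0,"wz":0},
    {"hand":1,"tx":0,"ty":0,"tz":-0.8,"wx":0,"wy":0,"wz":0},
    {"hand":1,"tx":0,"ty":0,"tz":-0.6,"wx":0,"wy":0,"wz":0.7},
    {"hand":1,"tx":0,"ty":0,"tz":0,"wx":0,"wy":0,"wz":0.7},
    {"hand":1,"tx":0,"ty":0,"tz":0,"wx":0,"wy":0,"wz":0.7},
    {"hand":1,"tx":0,"ty":0,"tz":0,"wx":0,"wy":0,"wz":0.7},
    {"hand":1,"tx":0,"ty":0,"tz":0,"wx":0,"wy":0,"wz":0.7},
    {"hand":1,"tx":0,"ty":0,"tz":0,"wx":0,"wy":0,"wz":0.5},
    {"hand":1,"tx":0,"ty":0,"tz":0,"wx":0,"wy":0,"wz":0},
    {"hand":1,"tx":0,"ty":0,"tz":0,"wx":0,"wy":0,"wz":0},
  ],
)

```text
time: 36.8
tool_pos: [597.6, 230.3, 178.6]
tcp_rot: [-3.141, -0.002, -2.286]
contact_force: [0.2, -0.7, -1.9]
grip_width: 48.1
```

```bash
python3 - <<'E'
from h import *
go([514.2,29.5,180],[np.pi,0,np.radians(-131.1)])
E
```

```text
t 36.8 pos [597.63 230.29 178.62] rpy [-3.14 -0.   -2.29] q [ 0.25  0.6   1.27 -0.    1.27  2.53] grip 48.1 F [ 0.15 -0.74 -1.89]
shift units [ 5.16 -1.72 -0.03] turn units [-0.   -0.02  0.03]
```

Call:
drive_tool(
  deltas=[
    {"hand":1,"tx":0.3,"ty":-0.1,"tz":0,"wx":0,"wy":0,"wz":0},
    {"hand":1,"tx":0.6,"ty":-0.2,"tz":0,"wx":0,"wy":0,"wz":0},
    {"hand":1,"tx":0.7,"ty":-0.23,"tz":0,"wx":0,"wy":0,"wz":0},
    {"hand":1,"tx":0.7,"ty":-0.23,"tz":0,"wx":0,"wy":0,"wz":0},
    {"hand":1,"tx":0.7,"ty":-0.23,"tz":0,"wx":0,"wy":0,"wz":0},
    {"hand":1,"tx":0.7,"ty":-0.23,"tz":0,"wx":0,"wy":0,"wz":0},
    {"hand":1,"tx":0.7,"ty":-0.23,"tz":0,"wx":0,"wy":0,"wz":0},
    {"hand":1,"tx":0.5,"ty":-0.17,"tz":0,"wx":0,"wy":0,"wz":0},
    {"hand":1,"tx":0.26,"ty":-0.1,"tz":0,"wx":0,"wy":0,"wz":0},
    {"hand":1,"tx":0,"ty":0,"tz":0.3,"wx":0,"wy":0,"wz":0},
    {"hand":1,"tx":0,"ty":0,"tz":0.4,"wx":0,"wy":0,"wz":0},
    {"hand":1,"tx":0,"ty":0,"tz":0.4,"wx":0,"wy":0,"wz":0},
    {"hand":1,"tx":0,"ty":0,"tz":0.2,"wx":0,"wy":0,"wz":0},
    {"hand":1,"tx":0,"ty":0,"tz":0,"wx":0,"wy":0,"wz":0},
    {"hand":1,"tx":0,"ty":0,"tz":0,"wx":0,"wy":0,"wz":0},
    {"hand":1,"tx":0,"ty":0,"tz":0,"wx":0,"wy":0,"wz":0},
  ],
)

```text
time: 38.13
tool_pos: [514.8, 29.7, 127.6]
tcp_rot: [-3.14, -0.001, -2.286]
contact_force: [0.7, 0.3, -1.4]
grip_width: 48.2
```

```bash
python3 - <<'E'
from h import *
go([514,30,71],[np.pi,0,np.radians(-131.1)])
snap('side','s23',(245,180,100,90),8)
E
```

```text
t 38.13 pos [514.83  29.65 127.56] rpy [-3.14 -0.   -2.29] q [-0.09  0.45  1.71 -0.    0.99  2.2 ] grip 48.2 F [ 0.68  0.35 -1.37]
shift units [0.01 0.02 1.41] turn units [-0.02 -0.01  0.02]
```

View pics/s23.png

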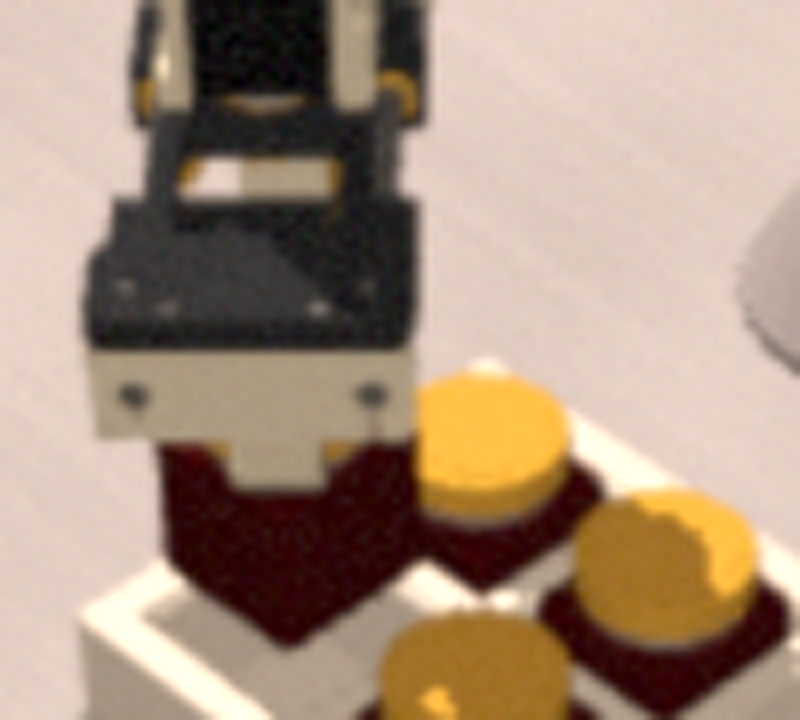

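```bash
python3 - <<'E'
from h import *
np.set_printoptions(precision=1,suppress=True)
P=bp('side',off([(167,563),(289,648),(414,566)],(245,180),8),60.9)
e=np.diff(P,axis=0);print(P,(P[0]+P[2])/2,np.linalg.norm(e,axis=1),np.degrees(np.arctan2(e[:,1],e[:,0])))
Z=R.from_euler('z',3.9,degrees=True);print('target side',np.array([549.6,-3.4,0])+Z.apply([-34,34,0]))
E
```

```text
[[490.   52.2  60.9]
 [494.    5.9  60.9]
 [537.8   9.1  60.9]] [513.9  30.6  60.9] [46.4 43.9] [-85.1   4.1]
target side [513.4  28.2   0. ]
```

Call:
drive_tool(
  deltas=[
    {"hand":1,"tx":0.03,"ty":-0.01,"tz":0.15,"wx":0,"wy":0,"wz":0.1},
    {"hand":1,"tx":0,"ty":0,"tz":0.12,"wx":0,"wy":0,"wz":0},
    {"hand":1,"tx":0,"ty":0,"tz":0.12,"wx":0,"wy":0,"wz":0},
    {"hand":1,"tx":0,"ty":0,"tz":0.12,"wx":0,"wy":0,"wz":0},
    {"hand":1,"tx":0,"ty":0,"tz":0.1,"wx":0,"wy":0,"wz":0},
    {"hand":1,"tx":0,"ty":0,"tz":0,"wx":0,"wy":0,"wz":0},
    {"hand":1,"tx":0,"ty":0,"tz":0,"wx":0,"wy":0,"wz":0},
  ],
)

```text
time: 38.77
tool_pos: [513.5, 28.3, 102.0]
tcp_rot: [3.141, -0.002, -2.296]
contact_force: [-0.2, 0.4, -1.4]
grip_width: 48.3
```

Call:
drive_tool(
  deltas=[
    {"hand":1,"tx":0,"ty":0,"tz":0.12,"wx":0,"wy":0,"wz":0},
    {"hand":1,"tx":0,"ty":0,"tz":0.15,"wx":0,"wy":0,"wz":0},
    {"hand":1,"tx":0,"ty":0,"tz":0.15,"wx":0,"wy":0,"wz":0},
    {"hand":1,"tx":0,"ty":0,"tz":0.15,"wx":0,"wy":0,"wz":0},
    {"hand":1,"tx":0,"ty":0,"tz":0.1,"wx":0,"wy":0,"wz":0},
    {"hand":1,"tx":0,"ty":0,"tz":0.06,"wx":0,"wy":0,"wz":0},
    {"hand":1,"tx":0,"ty":0,"tz":0.03,"wx":0,"wy":0,"wz":0},
    {"hand":1,"tx":0,"ty":0,"tz":0,"wx":0,"wy":0,"wz":0},
    {"hand":1,"tx":0,"ty":0,"tz":0,"wx":0,"wy":0,"wz":0},
  ],
)

```text
time: 39.52
tool_pos: [513.7, 28.2, 72.0]
tcp_rot: [-3.141, -0.001, -2.296]
contact_force: [-0.1, 0.5, -2.5]
grip_width: 47.9
```

Call:
drive_tool(
  deltas=[
    {"hand":1,"tx":0,"ty":0,"tz":0.03,"wx":0,"wy":0,"wz":0},
    {"hand":1,"tx":0,"ty":0,"tz":0.02,"wx":0,"wy":0,"wz":0},
    {"hand":1,"tx":0,"ty":0,"tz":0,"wx":0,"wy":0,"wz":0},
    {"hand":1,"tx":0,"ty":0,"tz":0,"wx":0,"wy":0,"wz":0},
  ],
)

```text
time: 39.85
tool_pos: [514.1, 28.2, 70.6]
tcp_rot: [-3.14, -0.001, -2.296]
contact_force: [0.5, -0.1, 5.0]
grip_width: 47.9
```

Floor contact (5 N). I'll release, rise and clear away.

Call:
drive_tool(
  deltas=[
    {"hand":-0.45,"tx":0,"ty":0,"tz":0,"wx":0,"wy":0,"wz":0},
    {"hand":-0.45,"tx":0,"ty":0,"tz":0,"wx":0,"wy":0,"wz":0},
    {"hand":-0.45,"tx":0,"ty":0,"tz":0,"wx":0,"wy":0,"wz":0},
    {"hand":-0.45,"tx":0,"ty":0,"tz":0,"wx":0,"wy":0,"wz":0},
    {"hand":-0.45,"tx":0,"ty":0,"tz":0,"wx":0,"wy":0,"wz":0},
    {"hand":-0.45,"tx":0,"ty":0,"tz":-0.2,"wx":0,"wy":0,"wz":0},
    {"hand":-0.45,"tx":0,"ty":0,"tz":-0.5,"wx":0,"wy":0,"wz":0},
    {"hand":-0.45,"tx":0,"ty":0,"tz":-0.8,"wx":0,"wy":0,"wz":0},
    {"hand":-0.45,"tx":0,"ty":0,"tz":-0.8,"wx":0,"wy":0,"wz":0},
    {"hand":-0.45,"tx":0,"ty":0,"tz":-0.8,"wx":0,"wy":0,"wz":0},
    {"hand":-0.45,"tx":-0.7,"ty":0.6,"tz":0,"wx":0,"wy":0,"wz":0},
    {"hand":-0.45,"tx":-0.7,"ty":0.6,"tz":0,"wx":0,"wy":0,"wz":0},
    {"hand":-0.45,"tx":-0.7,"ty":0.6,"tz":0,"wx":0,"wy":0,"wz":0},
    {"hand":-0.45,"tx":-0.7,"ty":0.6,"tz":0,"wx":0,"wy":0,"wz":0},
    {"hand":-0.45,"tx":-0.7,"ty":0.6,"tz":0,"wx":0,"wy":0,"wz":0},
    {"hand":-0.45,"tx":-0.7,"ty":0.6,"tz":0,"wx":0,"wy":0,"wz":0},
    {"hand":-0.45,"tx":0,"ty":0,"tz":0,"wx":0,"wy":0,"wz":0},
  ],
)

```text
time: 41.27
tool_pos: [516.6, 255.4, 194.2]
tcp_rot: [3.141, 0.001, -2.291]
contact_force: [-0.7, -1.2, 0.2]
grip_width: 66.7
```

```bash
python3 - <<'E'
from h import *
np.set_printoptions(precision=1,suppress=True)
print(get_obs()['tool_pos'])
a=capture('side');b=capture('top')
cv2.imwrite('pics/s24.png',a[:,:,::-1])
cv2.imwrite('pics/t24f.png',b[:,:,::-1])
f=lambda im,x,y,w,h,k:cv2.convertScaleAbs(cv2.resize(im[y:y+h,x:x+w,::-1],None,fx=k,fy=k,interpolation=cv2.INTER_CUBIC),alpha=1.5)
cv2.imwrite('pics/t24.png',f(b,275,205,105,105,5.5))
cv2.imwrite('pics/s24b.png',f(a,240,210,240,180,3.3))
E
```

```text
[516.6 255.4 194.2]
```

View pics/s24.png

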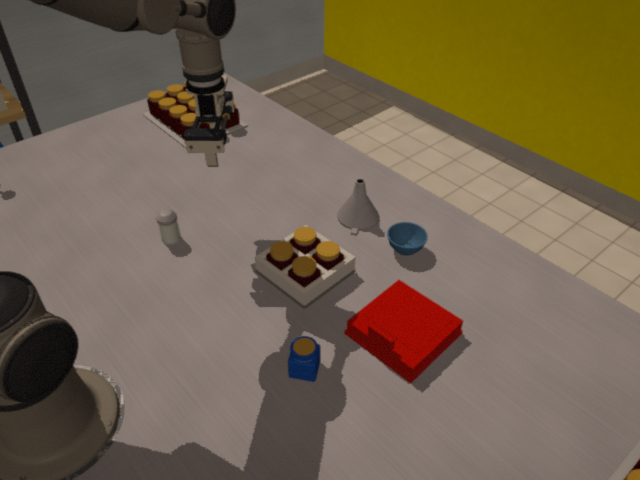

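View pics/s24b.png

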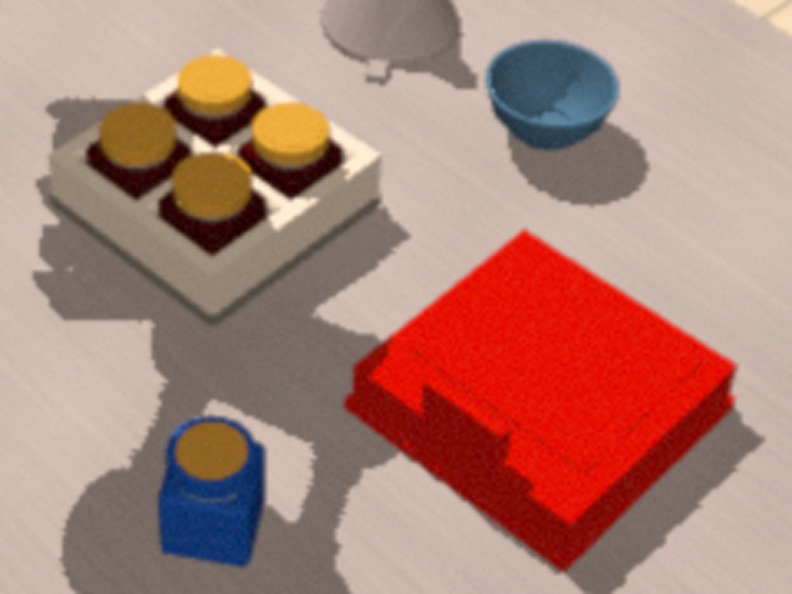

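View pics/t24.png

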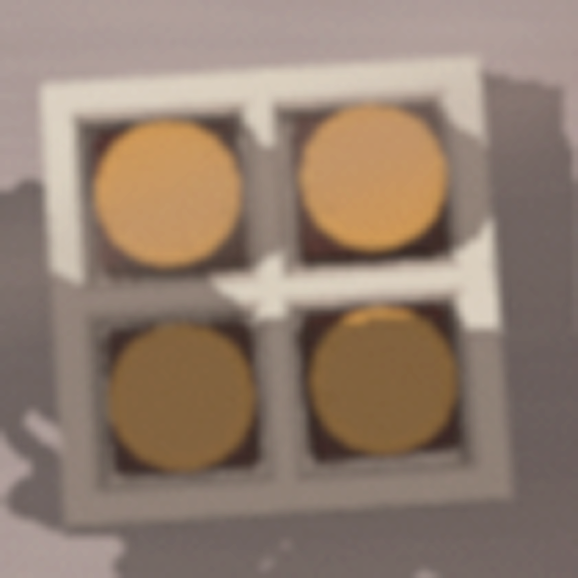

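View pics/t24f.png

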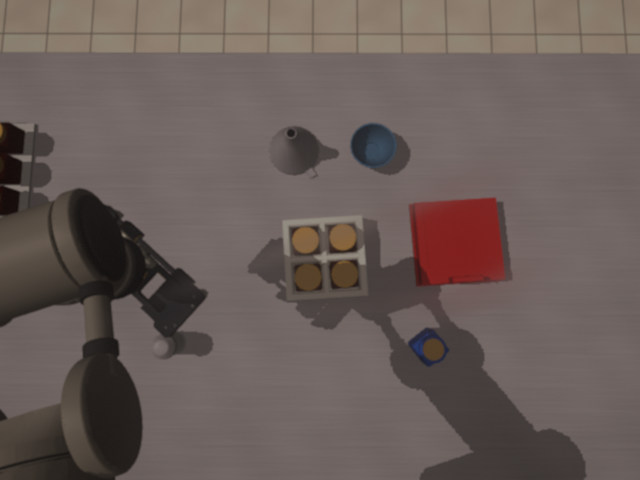

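All four jars sit level in the carrier, and the lid lies flat. The bowl, funnel and shaker are at the same pixels as at the start. I'm handing in.

```bash
python3 - <<'E'
from plant import *
print(close_job())
E
```

```text
the job is handed in; nothing more can be done
None
```

The job is handed in at about 41 s of the 72 s allowed. `close_job` gives no verdict, so what follows rests on my own checks.

**What I did**
- **Lid:** I gripped it by the lug and tipped it about 10° with the back edge resting on the carrier. I then lifted it off and let it down flat on the worktop to the right of the carrier, releasing only after contact (17.7 N).
- **jar_a:** I held it by the cap along a diagonal and lowered it slowly into pocket_2 until it touched the floor (7 N).
- **jar_b:** I picked it up lying down, turned it upright and stood it on the worktop. I then gripped it again by the cap and lowered it into pocket_1 until it touched the floor (5 N).

**Last checks**
- The final pictures show four jar caps at the same height and centred in their pockets, and the lid right way up and flat.
- The shaker, funnel, bowl and blue look-alike are at their starting pixels.
- The gripper ended clear, about 190 mm up.

**Where checks disagreed**
- The two cameras differed by 1–3 mm on the carrier and jar positions; I used values in between, and both jars went in without side load.
- The tip angle comes from the tool's rotation and one picture; I did not measure it on the lid itself.
- jar_b touched the worktop about 4 mm higher than I had calculated, probably from a small error in where I gripped it; it stood upright when released.
- The wrist reached a joint limit while turning jar_b, so that turn took extra moves and shifted the tool by up to about 25 mm in mid-air.

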